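# Set out three tubes for welding with a spacer and clear the bench

### The arm

A 6-joint arm with a two-finger parallel gripper is mounted at the origin on the work surface. World frame = base frame: x ahead of the robot, y to its left, z up, the work surface at z = 0. Lengths are in m, angles in degrees, forces in N, time in s.
With the tool pointing down it reaches from about 0.375 to 0.975 m from the base axis. Payload 3.8 kg.
Tool frame: the origin (TCP) lies at the very end of the fingers, on their centre line; the grasp point (between the pads) lies 19 mm behind it; z points along the fingers, y is the line along which they close (so a half turn about z gives the same grasp; the last joint's range is limited). The gripper opens to 85 mm and grips with 20 to 120 N. Pads are 22 mm wide; open, the fingers measure 114 mm over their backs; the gripper's body (76 mm by 85 mm) begins 54 mm behind the grasp point. The pads swing forward as they close: fully open they stand 13 mm farther back than shut.
Start: joints at [-69.265, 15.12, 91.902, -0, 72.978, -2.114], TCP at [0.262, -0.622, 0.231] pointing down, gripper open.
Joint ranges: [-150.88, 150.88], [-54.13, 125.18], [17.81, 147.31], [-75.09, 255.09], [0, 152.58], [-146.25, 146.25]. Speed limits (degrees/s): [147.25, 147.25, 180, 180, 180, 180].

### API

Orientations are given as a 3x3 rotation matrix whose columns are the frame's x, y, z axes.
In Python, from station import sensors, camera, workorder gives the robot as it stands. The module is installed in compiled form; this text tells all that it offers.
- The arm moves only by the tool carry_out, never from a script. Its argument "moves" is a list that holds one entry, the list of rows, each a list of 7 numbers: the turn, a rotation vector about the world's x, y, z in degrees, then the shift along the world's x, y, z in cm, then the finger opening in cm, from 0 to 8.54. A call has 1 to 20 rows; each row is the pose to reach, as a shift and turn from the pose commanded when the call began; what a row does not reach only later rows make up. A row lasts 1/10 s, in which the tool goes at most 50 mm and 8.59 degrees, less where a joint would pass 70% of its speed; a pose out of reach is approached as far as the arm can. A call with a gripper value outside its range is refused whole. The fingers move at their own pace and stop on an object; "squeeze" is the grip in N (left out, the last holds). Time passes only in rows, so rows that repeat a pose let the fingers close. It gives the time, the measured TCP pose, the force, the opening and the grip force at its end, in the units of the state.
- sensors.state(): the state, without advancing time (a new reading comes with each control period).
- camera(name): name is "scene" or "top" or "wrist"; returns a dict with "img" (384x512x3 uint8, blue, green, red), "intrinsics" (3x3 intrinsics, pixels), "pose" (4x4, takes a point from camera to world coordinates). Camera axes: x right, y up, looking along -z (the intrinsics and any distortion apply to the point x, -y, -z); pixel columns grow to the right and rows downward; lengths in m; the calibration is good to about 2 mm. A picture is of the moment at which its call begins. There is no depth.
- workorder.finish_job(): hands the job in; it is judged then, once.
The state is a dict: "time": time; "joint_positions": joint angles; "qd": joint speeds; "joint_torque": joint torques, N m; "eef_pos": TCP position; "orientation": TCP orientation; "contact_force": force on the tool from outside, world axes, zero at the start; "wrist_torque": the same for the moment, N m; "gripper_width": opening from 0.0 (shut) to 1.0 (fully open); "finger_force": force on a finger pad.
Only numpy, scipy, OpenCV 4.12 (cv2) and the standard library are available. Lean on these libraries where they do the work, as an engineer would, in place of code of your own. Each camera call takes 0.05 s, during which the arm holds its last target. There are 200 camera calls.

### The job

Set the three pieces of rectangular tube upright in one straight row on the welding plate, their wide (50 mm) faces towards the stop block, in line with it and square to it: the first right against the stop, then each next one after standing the spacer block against the one before, so that the gaps are as wide as the spacer (20 mm). Take the spacer out of each gap as you go and at the end put it away upright in the holder whose slot fits it snugly. Drop the short tube ends lying about, round and square, into the scrap bin that already holds their kind, and leave all other things alone.

Things in the scene. Friction and masses are not known exactly. Their poses are not given: they have to be found in the camera images.
- tube_a_mid (a point): piece of rectangular steel tube standing on its cut end, 40 (own x) x 50 (own y) x 45 high, walls 5, open at the top; all three are alike, any may take any place. This point is its centre, half-way up (22.5 above its foot); z up
- tube_b_mid (a point): piece of rectangular steel tube standing on its cut end, 40 (own x) x 50 (own y) x 45 high, walls 5, open at the top; all three are alike, any may take any place. This point is its centre, half-way up (22.5 above its foot); z up
- tube_c_mid (a point): piece of rectangular steel tube standing on its cut end, 40 (own x) x 50 (own y) x 45 high, walls 5, open at the top; all three are alike, any may take any place. This point is its centre, half-way up (22.5 above its foot); z up
- spacer_mid (a point): plain solid aluminium spacer block 20 thick (own x) x 66 long (own y) x 45 high, upright; the point is its centre, half-way up. It is 16 longer than the tubes are wide, so its ends stick out of the gap and can be gripped
- stop (a point): fixed grey welding plate (260 x 150 x 6 thick, lying on the bench) with a dark stop block 25 thick, 50 wide, 40 high near one end. The point is at the foot of the middle of the stop's face, on the plate's top surface; x points away from the stop along the plate (the row grows that way, 225 of plate remain), y is along the stop's face, z up
- slot_narrow (a point): fixed blue slotted holder, 56 (own x) x 40 (own y) x 35 high, with one slot 13 wide (across own x), open at both y ends and at the top, its mouth flared to about 25. The point is the centre of the slot's floor, 6 above the bench; straight slot walls rise 20 above it and the flare another 9
- slot_middle (a point): fixed blue slotted holder, 56 (own x) x 40 (own y) x 35 high, with one slot 23 wide (across own x), open at both y ends and at the top, its mouth flared to about 35. The point is the centre of the slot's floor, 6 above the bench; straight slot walls rise 20 above it and the flare another 9
- slot_wide (a point): fixed blue slotted holder, 56 (own x) x 40 (own y) x 35 high, with one slot 34 wide (across own x), open at both y ends and at the top, its mouth flared to about 46. The point is the centre of the slot's floor, 6 above the bench; straight slot walls rise 20 above it and the flare another 9
- bin_round_in (a point): fixed green scrap bin, 120 x 120 outside, walls 4 thick, rim 28 above the inner floor; a round tube end (36 dia x 26 high), fixed, already stands in its +x +y corner. The point is the centre of the inner floor, 4 above the bench
- bin_square_in (a point): fixed green scrap bin, 120 x 120 outside, walls 4 thick, rim 28 above the inner floor; a square tube end (30 x 30 x 26 high), fixed, already stands in its +x +y corner. The point is the centre of the inner floor, 4 above the bench
- round_a_mid (a point): short end of round steel tube, 36 outside diameter, 29 bore, 30 high, standing on its cut end; the point is its centre, half-way up. It may be absent
- round_b_mid (a point): short end of round steel tube, 36 outside diameter, 29 bore, 30 high, standing on its cut end; the point is its centre, half-way up. It may be absent
- square_a_mid (a point): short end of square steel tube, 30 x 30 x 30 high, walls 3, standing on its cut end; the point is its centre, half-way up. It may be absent
- square_b_mid (a point): short end of square steel tube, 30 x 30 x 30 high, walls 3, standing on its cut end; the point is its centre, half-way up. It may be absent
- tape: yellow tape-measure case 60 x 32 x 50 mm; bystander, to be left alone
- oil: grey oil bottle 60 dia x 150 mm; bystander, to be left alone
- bar_end: dark solid steel bar end standing upright, 40 dia x 40 mm; bystander, to be left alone
- square_rule: steel fitter's square lying flat, 100 x 130 mm; bystander, to be left alone
Things that resemble listed ones, but are neither listed nor needed, are in the scene too. Leave any pink or yellow look-alike of the part that bears square_a_mid alone.

How it is judged:
By the outcome, as a careful person would: the job done as asked, in the order asked, and still so for the second after the job is handed in, with the robot touching nothing.
Of round_a, round_b, square_a, square_b only 2 to 3 are there at a start; the rules pass over those that are not, and their reading is None.
At some moment in a run one of tube_a, tube_b, tube_c, round_a, round_b, square_a, square_b may be knocked a few centimetres aside while the robot is not near it.
It also fails if it takes over 210 s, if anything falls off the work surface, if the arm or the gripper's body presses on something with over 40 N, if the wrist force passes 120 N, or if a joint passes its speed limit or range.

## Working session

There is one attempt and no reset: what is moved stays moved. The work goes in short steps, Python scripts to look and compute and a tool call to move; the robot and the scene stay as the last step left them, time stands still between calls to the robot, and variables do not carry over. Pictures are saved under pics/ and viewed, at most 14 in all, crops included, and the job is handed in when it is done.

Besides the shell and the picture viewer there is one more tool, called after ">>>" as name(argument=value, ...) on one line, values as JSON. carry_out: Moves the arm, as the interface text tells. Its arguments: {"type":"object","properties":{"moves":{"type":"array"},"squeeze":{"type":"number"}},"required":["moves"]}

```bash
mkdir -p pics; cat > h.py <<'E'
import numpy as np, cv2
from station import sensors, camera, workorder
def snap(n,f):
    c=camera(n); cv2.imwrite(f'pics/{f}.png',c['img']); np.savez(f'pics/{f}.npz',**c); return c
def load(f): return dict(np.load(f'pics/{f}.npz'))
def ray(c,u,v,z):
    K=c['intrinsics'];P=c['pose']
    d=np.linalg.inv(K)@[u,v,1]; d=P[:3,:3]@[d[0],-d[1],-d[2]]; o=P[:3,3]
    return (o+d*(z-o[2])/d[2])
def proj(c,p):
    P=c['pose'];q=P[:3,:3].T@(np.array(p)-P[:3,3]); q=c['intrinsics']@[q[0],-q[1],-q[2]]; return q[:2]/q[2]
E
python3 - <<'E'
from h import *
s=sensors.state();print(s)
for n in('top','scene','wrist'):
    c=snap(n,n+'0');print(n,c['intrinsics'].round(1).tolist(),c['pose'].round(3).tolist(),c.keys())
a=[cv2.imread(f'pics/{n}0.png') for n in('top','scene')]
cv2.imwrite('pics/top0b.png',cv2.resize(a[0],(800,600),interpolation=cv2.INTER_CUBIC))
cv2.imwrite('pics/scene0b.png',cv2.resize(a[1],(800,600),interpolation=cv2.INTER_CUBIC))
E
```

```text
{'time': 0.0, 'joint_positions': array([-6.92645123e+01,  1.51707652e+01,  9.19819046e+01, -1.07459478e-03,
        7.29788283e+01, -2.11546030e+00]), 'qd': array([ 8.40137566e-02,  9.14458901e-02, -1.34459384e-02, -6.00647888e-05,
       -2.32265736e-02,  3.87488624e-02]), 'joint_torque': array([ 1.15896259e-03, -5.15103829e+01, -3.67317045e+01,  3.99156659e-05,
        1.29327938e-02, -1.70644017e-05]), 'eef_pos': array([ 0.26184105, -0.62133575,  0.22993702]), 'orientation': array([[ 9.21516092e-01,  3.88339290e-01, -8.29351564e-04],
       [ 3.88340170e-01, -9.21513609e-01,  2.14005833e-03],
       [ 6.68099786e-05, -2.29416871e-03, -9.99997366e-01]]), 'contact_force': array([-0.80196979, -0.40530352, -0.59691821]), 'wrist_torque': array([ 0.01111845, -0.04085719, -0.02125802]), 'finger_force': 0.0, 'gripper_width': 1.0010672586783154}
top [[497.8, 0.0, 251.3], [0.0, 497.8, 196.1], [0.0, 0.0, 1.0]] [[0.025, 0.996, -0.082, 0.395], [-1.0, 0.024, -0.011, -0.023], [-0.009, 0.082, 0.997, 1.363], [0.0, 0.0, 0.0, 1.0]] dict_keys(['img', 'intrinsics', 'pose'])
scene [[417.7, 0.0, 261.5], [0.0, 417.7, 192.3], [0.0, 0.0, 1.0]] [[0.772, -0.349, 0.531, 1.186], [0.635, 0.396, -0.663, -0.882], [0.021, 0.85, 0.527, 0.724], [0.0, 0.0, 0.0, 1.0]] dict_keys(['img', 'intrinsics', 'pose'])
wrist [[334.6, 0.0, 255.7], [0.0, 334.6, 189.6], [0.0, 0.0, 1.0]] [[0.388, 0.871, 0.3, 0.34], [-0.922, 0.368, 0.124, -0.589], [-0.002, -0.325, 0.946, 0.373], [0.0, 0.0, 0.0, 1.0]] dict_keys(['img', 'intrinsics', 'pose'])
```

View pics/top0b.png

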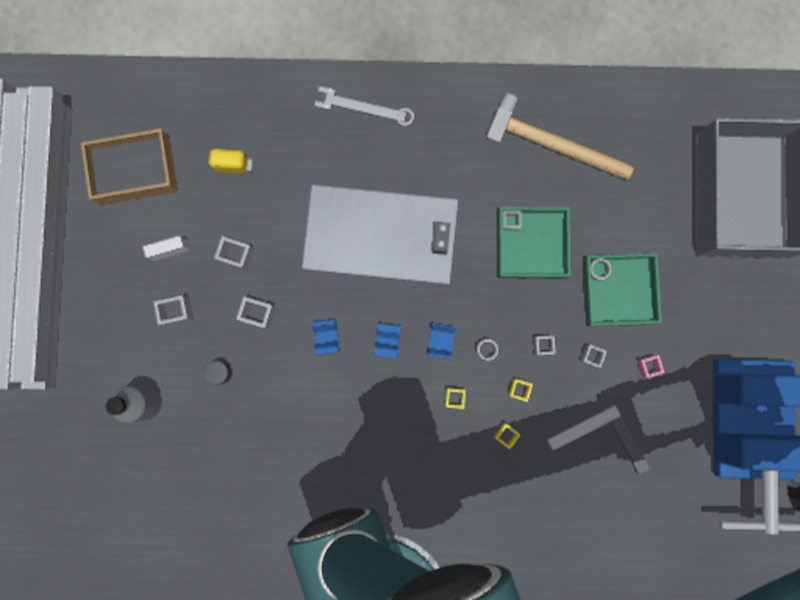

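View pics/scene0b.png

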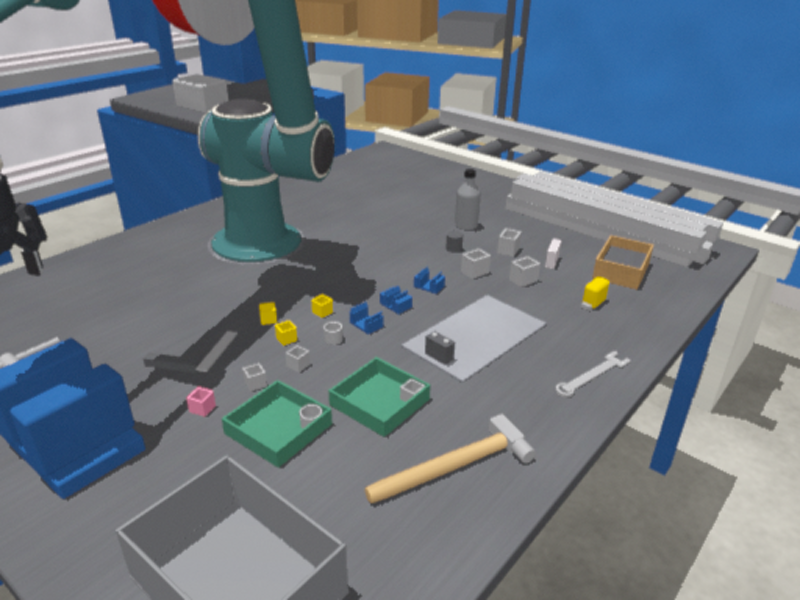

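The top view (800x600 scale) shows:
- three rectangular tubes at (232,251), (171,310) and (254,311)
- the whitish spacer at (165,246)
- the plate, with its stop at (441,237)
- blue holders at (326,337), (388,340) and (441,340)
- the square bin at (534,242) and the round bin at (622,290)
- a round end at (487,349)
- grey squares at (545,345) and (595,355)
- pink and yellow look-alikes at (652,366), (456,398), (521,390) and (508,435)

```bash
python3 - <<'E'
from h import *
c=load('top0')
for n,u,v,z in [('t1',232,251,.045),('t2',171,310,.045),('t3',254,311,.045),('sp',165,244,.045),('stop',441,237,.046),('s1',326,335,.035),('s2',388,338,.035),('s3',441,338,.035),('sqbin',534,242,.0),('rbin',622,290,.0),('rnd',487,348,.03),('q1',545,344,.03),('q2',595,355,.03),('p0',312,186,.006),('p1',458,199,.006),('p2',450,284,.006),('p3',303,268,.006)]:
    print(n,ray(c,u*.64,v*.64,z).round(3))
w=cv2.imread('pics/wrist0.png');cv2.imwrite('pics/wrist0b.png',cv2.resize(w,(800,600)))
c=load('wrist0');print([ray(c,u,v,0.).round(2).tolist() for u,v in((0,0),(511,0),(511,383),(0,383))])
E
```

```text
t1 [0.591 0.269 0.045]
t2 [0.488 0.368 0.045]
t3 [0.489 0.227 0.045]
sp [0.601 0.384 0.045]
stop [ 0.624 -0.089  0.046]
s1 [0.452 0.104 0.035]
s2 [ 0.449 -0.002  0.035]
s3 [ 0.451 -0.093  0.035]
sqbin [ 0.627 -0.256  0.   ]
rbin [ 0.545 -0.411  0.   ]
rnd [ 0.436 -0.172  0.03 ]
q1 [ 0.446 -0.271  0.03 ]
q2 [ 0.429 -0.356  0.03 ]
p0 [0.717 0.14  0.006]
p1 [ 0.699 -0.12   0.006]
p2 [ 0.548 -0.108  0.006]
p3 [0.57  0.151 0.006]
[[0.31, -0.33, 0.0], [0.5, -0.79, 0.0], [0.09, -1.1, 0.0], [-0.2, -0.41, 0.0]]
```

View pics/wrist0b.png

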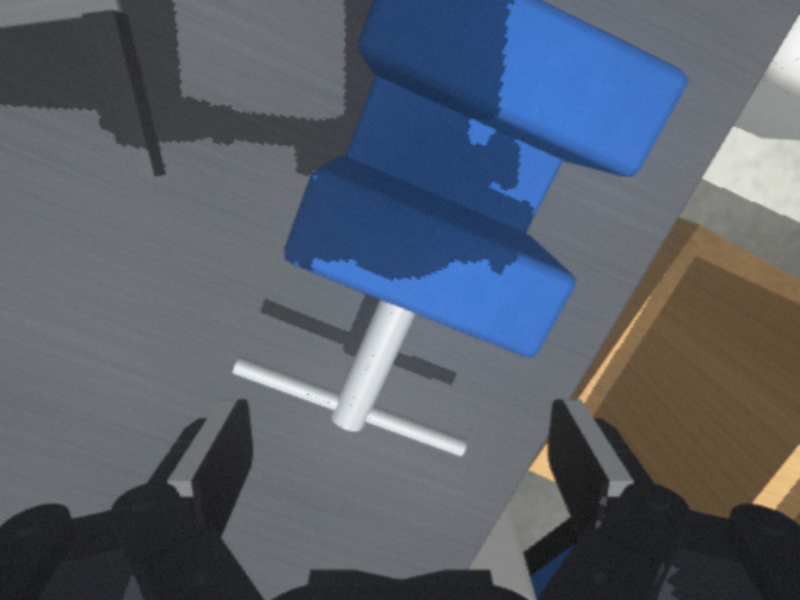

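>>> carry_out(moves=[[[0, 0, 62.8, 29.8, 50.2, 10, 8.5], [0, 0, 62.8, 29.8, 50.2, 10, 8.5], [0, 0, 62.8, 29.8, 50.2, 10, 8.5], [0, 0, 62.8, 29.8, 50.2, 10, 8.5], [0, 0, 62.8, 29.8, 50.2, 10, 8.5], [0, 0, 62.8, 29.8, 50.2, 10, 8.5], [0, 0, 62.8, 29.8, 50.2, 10, 8.5], [0, 0, 62.8, 29.8, 50.2, 10, 8.5], [0, 0, 62.8, 29.8, 50.2, 10, 8.5], [0, 0, 62.8, 29.8, 50.2, 10, 8.5], [0, 0, 62.8, 29.8, 50.2, 10, 8.5], [0, 0, 62.8, 29.8, 50.2, 10, 8.5], [0, 0, 62.8, 29.8, 50.2, 10, 8.5], [0, 0, 62.8, 29.8, 50.2, 10, 8.5], [0, 0, 62.8, 29.8, 50.2, 10, 8.5], [0, 0, 62.8, 29.8, 50.2, 10, 8.5], [0, 0, 62.8, 29.8, 50.2, 10, 8.5], [0, 0, 62.8, 29.8, 50.2, 10, 8.5]]])

```text
time: 1.95
eef_pos: [0.5597, -0.121, 0.3312]
orientation: [[0.077, 0.997, -0.0], [0.997, -0.077, 0.0], [0.0, -0.0, -1.0]]
contact_force: [0.3, -0.4, 0.5]
gripper_width: 0.993
finger_force: 0.0
```

```bash
python3 - <<'E'
from h import *
s=sensors.state();print(s['eef_pos'],s['orientation'].round(3).tolist(),s['time'],s['joint_positions'].round())
c=snap('wrist','w1');cv2.imwrite('pics/w1b.png',cv2.resize(c['img'],(800,600),interpolation=cv2.INTER_CUBIC))
E
```

```text
[ 0.55966097 -0.12095772  0.33116556] [[0.077, 0.997, -0.0], [0.997, -0.077, 0.0], [0.0, -0.0, -1.0]] 1.95 [-15.   1.  97.  -0.  82. -10.]
```

View pics/w1b.png

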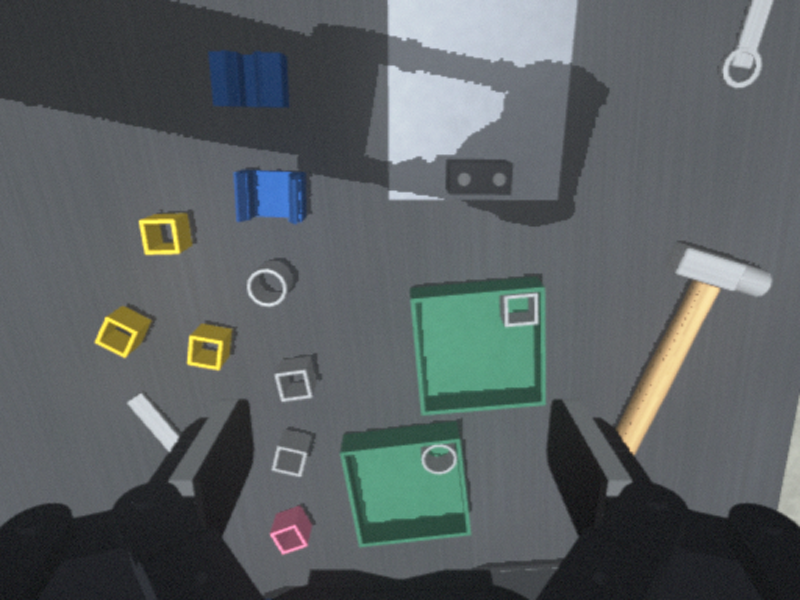

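The wrist view shows the stop at (478,177), one blue holder with a wide slot (270,195), one with a narrow slot (248,79), the square bin (480,345), the round bin (408,490), a round end (268,285) and grey squares (294,383) and (290,458). Next I'll move toward +y.

>>> carry_out(moves=[[[0, 0, 0, -1, 10, 0, 8.5], [0, 0, 0, -1, 10, 0, 8.5], [0, 0, 0, -1, 10, 0, 8.5], [0, 0, 0, -1, 10, 0, 8.5], [0, 0, 0, -1, 10, 0, 8.5], [0, 0, 0, -1, 10, 0, 8.5]]])

```text
time: 2.6
eef_pos: [0.5502, -0.0213, 0.3312]
orientation: [[0.077, 0.997, -0.0], [0.997, -0.077, -0.0], [-0.0, -0.0, -1.0]]
contact_force: [0.8, -0.3, -0.4]
gripper_width: 0.998
finger_force: 0.0
```

```bash
python3 - <<'E'
from h import *
snap('wrist','w2')
E
```

>>> carry_out(moves=[[[0, 0, 0, -3, 22, 0, 8.5], [0, 0, 0, -3, 22, 0, 8.5], [0, 0, 0, -3, 22, 0, 8.5], [0, 0, 0, -3, 22, 0, 8.5], [0, 0, 0, -3, 22, 0, 8.5], [0, 0, 0, -3, 22, 0, 8.5], [0, 0, 0, -3, 22, 0, 8.5], [0, 0, 0, -3, 22, 0, 8.5]]])

```text
time: 3.45
eef_pos: [0.5206, 0.1985, 0.3312]
orientation: [[0.078, 0.997, -0.0], [0.997, -0.078, -0.001], [-0.001, 0.0, -1.0]]
contact_force: [-0.4, 0.1, 0.1]
gripper_width: 0.992
finger_force: 0.0
```

```bash
python3 - <<'E'
from h import *
s=sensors.state();print(s['eef_pos'],s['time'],s['joint_positions'].round())
b=snap('wrist','w3')['img'];a=load('w2')['img']
a=cv2.resize(a[:250],(800,391),interpolation=cv2.INTER_CUBIC);
cv2.imwrite('pics/w2b.png',a);cv2.imwrite('pics/w3b.png',cv2.resize(b,(800,600),interpolation=cv2.INTER_CUBIC))
E
```

```text
[0.52057043 0.1985033  0.33119452] 3.45 [18. -0. 99. -0. 82. 23.]
```

View pics/w2b.png

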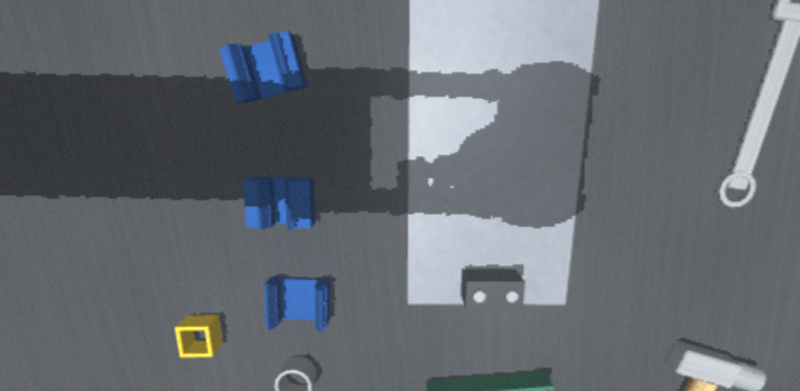

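View pics/w3b.png

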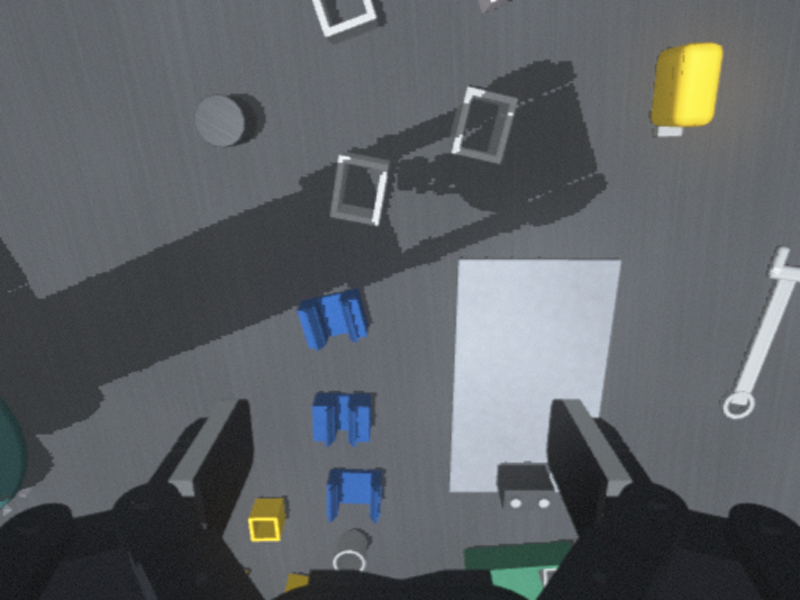

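The middle-width slot is the tilted top holder at (262,67) in w2. The one at (278,203) is narrow and the one at (297,302) is wide. In w3 two tubes show at (359,190) and (484,125), and the plate is unshadowed. I'll fit the plate's edges there and enlarge the stop and slot.

```bash
python3 - <<'E'
from h import *
c=load('w3');g=cv2.cvtColor(c['img'],cv2.COLOR_BGR2GRAY)
m=((g>135)).astype(np.uint8);m[:160]=0;m[320:]=0;m[:,:270]=0;m[:,430:]=0
k=cv2.findContours(m,0,cv2.CHAIN_APPROX_NONE)[0];k=max(k,key=cv2.contourArea)[:,0]
def line(pts):
    w=np.array([ray(c,u,v,.006)[:2]*1000 for u,v in pts]);vx,vy,x,y=cv2.fitLine(w.astype(np.float32),cv2.DIST_HUBER,0,.01,.01).ravel()
    return np.round([x,y,np.degrees(np.arctan2(vy,vx))],2)
x0=k[:,0].min();y0=k[:,1].min();print(x0,k[:,0].max(),y0,k[:,1].max())
L=np.array([(k[k[:,1]==v][:,0].min()-.5,v) for v in range(y0+6,310)]);print('left',line(L))
T=np.array([(u,k[k[:,0]==u][:,1].min()-.5) for u in range(300,390)]);print('far',line(T))
R=np.array([(k[k[:,1]==v][:,0].max()+.5,v) for v in range(y0+6,250)]);print('right',line(R))
a=load('w2')['img']
A=cv2.resize(a[160:205,285:345],(480,360),interpolation=cv2.INTER_CUBIC)
B=cv2.resize(a[10:75,130:205],(320,277),interpolation=cv2.INTER_CUBIC)
C=np.zeros((360,800,3),np.uint8);C[:,:480]=A;C[:277,480:]=B;cv2.imwrite('pics/c1.png',C)
E
```

```text
288 397 166 314
left [561.5   30.93  85.39]
far [661.43 147.38  -4.46]
right [716.68  71.75  85.66]
```

View pics/c1.png

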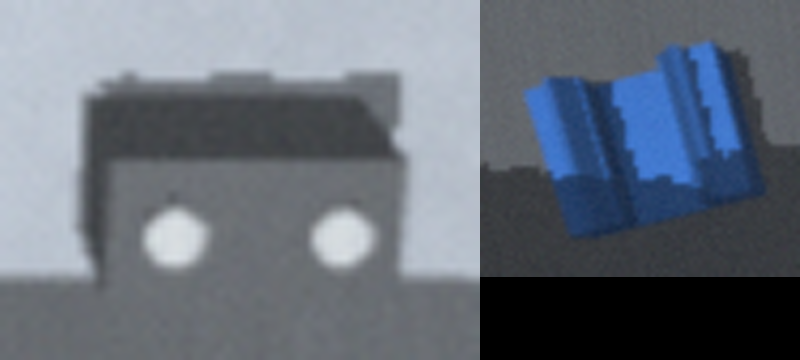

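>>> carry_out(moves=[[[0, 0, 0, 0, 7, 0, 8.5], [0, 0, 0, 0, 7, 0, 8.5], [0, 0, 0, 0, 7, 0, 8.5], [0, 0, 0, 0, 7, 0, 8.5], [0, 0, 0, 0, 7, 0, 8.5]]])

```text
time: 4.0
eef_pos: [0.5204, 0.2685, 0.3313]
orientation: [[0.077, 0.997, 0.0], [0.997, -0.077, -0.001], [-0.001, 0.0, -1.0]]
contact_force: [0.0, -0.3, -0.1]
gripper_width: 0.994
finger_force: 0.0
```

```bash
python3 - <<'E'
from h import *
c=snap('wrist','w4');cv2.imwrite('pics/w4b.png',cv2.resize(c['img'][:240],(800,375),interpolation=cv2.INTER_CUBIC))
E
```

```text
(no output)
```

View pics/w4b.png

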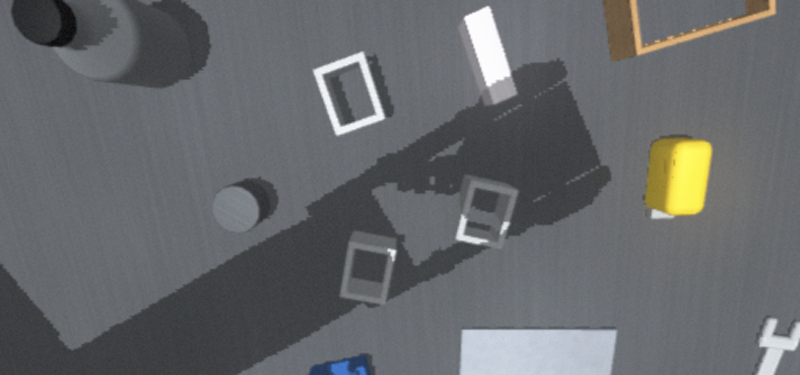

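```bash
python3 - <<'E'
from h import *
c=load('w2')
f=lambda x,y:ray
for n,x,y,z in [('topL',103,158,.046),('topR',404,158,.046),('footL',84,95,.006),('footR',362,95,.006),('plR',404,278,.006)]:
    print(n,(ray(c,(x+.5)/8-.5+285,(y+.5)/8-.5+160,z)*1000).round(1))
def quad(n,c,q,z=.045):
    w=np.array([ray(c,u*.64,v*.64,z)[:2]*1000 for u,v in q]);e=[w[(i+1)%4]-w[i] for i in range(4)]
    print(n,w.mean(0).round(1),[(np.hypot(*x).round(1),np.degrees(np.arctan2(x[1],x[0])).round(1)) for x in e])
w3=load('w3');w4=load('w4')
quad('b',w3,[(343,155),(388,162),(378,224),(332,217)])
quad('a',w3,[(471,88),(517,99),(498,163),(453,150)])
quad('c',w4,[(314,70),(363,53),(385,118),(337,134)])
quad('sp',w4,[(460,14),(488,7),(514,94),(489,104)])
quad('sp_t',w4,[(460,14),(488,7),(512,77),(483,84)])
# slot crop
g=lambda x,y:((x-480+.5)/4.267-.5+130,(y+.5)/4.267-.5+10)
def W(n,pts,z):print(n,[ (ray(c,*g(*p),z)*1000).round(1)[:2].tolist() for p in pts])
W('slot top',[(525,92),(715,42),(762,192),(575,237)],.035)
E
```

```text
topL [602.7 -74.   46. ]
topR [652.9 -77.9  46. ]
footL [603.9 -74.5   6. ]
footR [654.2 -78.4   6. ]
plR [ 661.8 -114.4    6. ]
b [491.3 228.6] [(np.float64(36.1), np.float64(-13.1)), (np.float64(50.7), np.float64(-104.3)), (np.float64(38.3), np.float64(166.8)), (np.float64(50.7), np.float64(73.2))]
a [593.3 270.5] [(np.float64(36.6), np.float64(-16.9)), (np.float64(49.2), np.float64(-108.2)), (np.float64(37.6), np.float64(160.1)), (np.float64(47.3), np.float64(70.5))]
c [490.7 371.4] [(np.float64(39.1), np.float64(13.0)), (np.float64(48.8), np.float64(-75.2)), (np.float64(39.6), np.float64(-167.0)), (np.float64(48.8), np.float64(104.2))]
sp [597.  390.1] [(np.float64(20.8), np.float64(8.2)), (np.float64(63.6), np.float64(-73.1)), (np.float64(20.1), np.float64(-163.5)), (np.float64(66.6), np.float64(107.3))]
sp_t [595.5 396.9] [(np.float64(20.8), np.float64(8.2)), (np.float64(51.6), np.float64(-70.7)), (np.float64(22.3), np.float64(-171.7)), (np.float64(51.4), np.float64(107.6))]
slot top [[423.4, 122.3], [478.3, 130.6], [486.1, 91.3], [430.6, 83.6]]
```

Stop face centre is (628.6, -76.3) mm with the row heading 85.5°. The sizes check out: stop 50, plate 150, tubes 40x50, spacer 20x66. I'll start with tube b.

>>> carry_out(moves=[[[0, 0, 78, -2.9, -4, -20, 8.5], [0, 0, 78, -2.9, -4, -20, 8.5], [0, 0, 78, -2.9, -4, -20, 8.5], [0, 0, 78, -2.9, -4, -20, 8.5], [0, 0, 78, -2.9, -4, -20, 8.5], [0, 0, 78, -2.9, -4, -20, 8.5], [0, 0, 78, -2.9, -4, -20, 8.5], [0, 0, 78, -2.9, -4, -20, 8.5], [0, 0, 78, -2.9, -4, -20, 8.5], [0, 0, 78, -2.9, -4, -20, 8.5], [0, 0, 78, -2.9, -4, -20, 8.5], [0, 0, 78, -2.9, -4, -24, 8.5], [0, 0, 78, -2.9, -4, -28, 8.5], [0, 0, 78, -2.9, -4, -31.9, 8.5], [0, 0, 78, -2.9, -4, -31.9, 8.5], [0, 0, 78, -2.9, -4, -31.9, 4], [0, 0, 78, -2.9, -4, -31.9, 4], [0, 0, 78, -2.9, -4, -31.9, 4], [0, 0, 78, -2.9, -4, -31.9, 4], [0, 0, 78, -2.9, -4, -31.9, 4]]], squeeze=40)

```text
time: 6.05
eef_pos: [0.4935, 0.2308, 0.0152]
orientation: [[-0.959, 0.282, 0.005], [0.282, 0.96, 0.002], [-0.004, 0.003, -1.0]]
contact_force: [-0.1, -1.0, 7.1]
gripper_width: 0.572
finger_force: 43.4
```

>>> carry_out(moves=[[[0, 0, 0, 0, 0, 2, 4], [0, 0, 0, 0, 0, 5, 4], [0, 0, 0, 0, 0, 8, 4], [0, 0, 0, 0, 0, 8, 4], [0, 0, 0, 0, 0, 8, 4]]])

```text
time: 6.55
eef_pos: [0.4918, 0.2303, 0.0933]
orientation: [[-0.96, 0.282, 0.002], [0.282, 0.96, 0.001], [-0.002, 0.002, -1.0]]
contact_force: [-0.2, -0.2, -2.1]
gripper_width: 0.58
finger_force: 42.7
```

```bash
python3 - <<'E'
from h import *
s=sensors.state();print(s['eef_pos'],s['orientation'].round(4).tolist(),s['contact_force'],s['gripper_width'],s['joint_positions'].round(1))
c=snap('wrist','g1');cv2.imwrite('pics/g1b.png',c['img'][150:])
E
```

```text
[0.49175354 0.23034068 0.0933438 ] [[-0.9595, 0.2816, 0.0025], [0.2816, 0.9595, 0.0011], [-0.0021, 0.0018, -1.0]] [-0.24769672 -0.24978969 -2.05825665] 0.579800287433795 [ 22.5   8.2 115.8   0.   55.9 -51.2]
```

View pics/g1b.png

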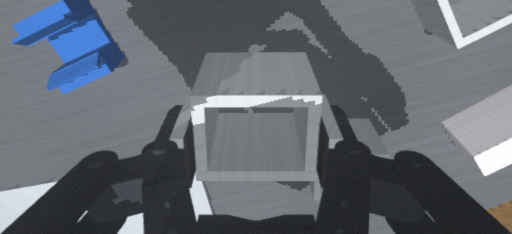

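The tube is held squarely: its top rim spans u 192-323 and v 247-331 in the full image. Now I'll work out where it sits in the tool frame.

```bash
cat >> h.py <<'E'
def intool(c,pts,z,s):
    return [((s['orientation'].T@(ray(c,u,v,z)-s['eef_pos']))*1000).round(1)[:2].tolist() for u,v in pts]
E
python3 - <<'E'
from h import *
c=load('g1');s=sensors.state()
print(intool(c,[(191,246.5),(324,246.5),(193,331),(318,331)],.123,s))
E
```

```text
[[20.4, -23.4], [20.3, 27.3], [-19.4, -25.0], [-19.6, 27.4]]
```

>>> carry_out(moves=[[[0, 0, -78.1, 13.8, -27.2, 0.5, 4], [0, 0, -78.1, 13.8, -27.2, 0.5, 4], [0, 0, -78.1, 13.8, -27.2, 0.5, 4], [0, 0, -78.1, 13.8, -27.2, 0.5, 4], [0, 0, -78.1, 13.8, -27.2, 0.5, 4], [0, 0, -78.1, 13.8, -27.2, 0.5, 4], [0, 0, -78.1, 13.8, -27.2, 0.5, 4], [0, 0, -78.1, 13.8, -27.2, 0.5, 4], [0, 0, -78.1, 13.8, -27.2, 0.5, 4], [0, 0, -78.1, 13.8, -27.2, 0.5, 4], [0, 0, -78.1, 13.8, -27.2, 0.5, 4], [0, 0, -78.1, 13.8, -27.2, -3, 4], [0, 0, -78.1, 13.8, -27.2, -6, 4], [0, 0, -78.1, 13.8, -27.2, -6.9, 4], [0, 0, -78.1, 13.8, -27.2, -6.9, 4], [0, 0, -78.1, 13.8, -27.2, -6.9, 4]]])

```text
time: 8.2
eef_pos: [0.6292, -0.0418, 0.0234]
orientation: [[0.076, 0.997, 0.0], [0.997, -0.076, -0.0], [-0.0, 0.0, -1.0]]
contact_force: [0.4, -0.5, -2.2]
gripper_width: 0.576
finger_force: 43.2
```

>>> carry_out(moves=[[[0, 0, -0.1, -0.06, -0.8, -0.1, 4], [0, 0, -0.1, -0.09, -1.2, -0.1, 4], [0, 0, -0.1, -0.11, -1.4, -0.1, 4], [0, 0, -0.1, -0.12, -1.6, -0.1, 4], [0, 0, -0.1, -0.13, -1.7, -0.1, 4], [0, 0, -0.1, -0.13, -1.7, -0.1, 4]]])

```text
time: 8.8
eef_pos: [0.6278, -0.0592, 0.0224]
orientation: [[0.08, 0.997, 0.0], [0.997, -0.08, 0.0], [0.0, 0.0, -1.0]]
contact_force: [0.2, -0.1, -2.8]
gripper_width: 0.579
finger_force: 43.3
```

>>> carry_out(moves=[[[0, 0, 0, -0.01, -0.1, 0, 4], [0, 0, 0, -0.02, -0.2, 0, 4], [0, 0, 0, -0.02, -0.3, 0, 4], [0, 0, 0, -0.03, -0.4, 0, 4], [0, 0, 0, -0.03, -0.4, 0, 4]]])

```text
time: 9.3
eef_pos: [0.6278, -0.0594, 0.0224]
orientation: [[0.08, 0.997, 0.0], [0.997, -0.08, 0.005], [0.005, -0.0, -1.0]]
contact_force: [0.4, 12.6, -0.9]
gripper_width: 0.578
finger_force: 43.3
```

>>> carry_out(moves=[[[0, 0, 0, 0.02, 0.3, 0, 4], [0, 0, 0, 0.02, 0.3, -0.1, 4], [0, 0, 0, 0.02, 0.3, -0.2, 4], [0, 0, 0, 0.02, 0.3, -0.2, 4], [0, 0, 0, 0.02, 0.3, -0.2, 4]]])

```text
time: 9.8
eef_pos: [0.6279, -0.0594, 0.0211]
orientation: [[0.08, 0.997, 0.0], [0.997, -0.08, 0.001], [0.001, 0.0, -1.0]]
contact_force: [-1.2, 4.6, 3.9]
gripper_width: 0.58
finger_force: 43.8
```

>>> carry_out(moves=[[[0, 0, 0, 0, 0, 0, 8.5], [0, 0, 0, 0, 0, 0, 8.5], [0, 0, 0, 0, 0, 0, 8.5], [0, 0, 0, 0, 0, 0, 8.5], [0, 0, 0, 0, 0, 3, 8.5], [0, 0, 0, 0, 0, 8, 8.5], [0, 0, 0, 0, 0, 13, 8.5], [0, 0, 0, -0.5, -4, 15, 8.5], [0, 0, 0, -0.5, -8, 15, 8.5], [0, 0, 0, -0.5, -8, 15, 8.5], [0, 0, 0, -0.5, -8, 15, 8.5]]])

```text
time: 10.9
eef_pos: [0.6224, -0.141, 0.1702]
orientation: [[0.082, 0.997, -0.0], [0.997, -0.082, 0.0], [0.0, -0.0, -1.0]]
contact_force: [-0.2, 0.2, 0.6]
gripper_width: 0.995
finger_force: 0.0
```

```bash
python3 - <<'E'
from h import *
s=sensors.state();print(s['eef_pos'],s['orientation'].round(4).tolist())
c=snap('wrist','p1');p=proj(c,[.629,-.06,.05]);print(p)
u,v=int(p[0]),int(p[1]);a=c['img'][v-70:v+80,u-100:u+100];cv2.imwrite('pics/p1b.png',cv2.resize(a,(800,600),interpolation=cv2.INTER_CUBIC))
E
```

```text
[ 0.62237928 -0.14098851  0.17019207] [[0.0817, 0.9967, -0.0001], [0.9967, -0.0817, 0.0003], [0.0003, -0.0002, -1.0]]
[255.01964869  78.90063327]
```

View pics/p1b.png

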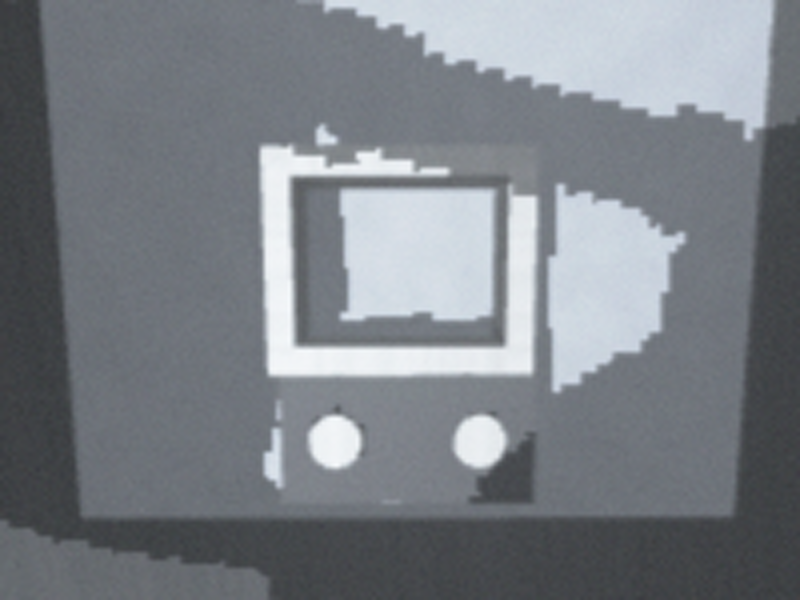

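The tube is flush with the stop and square to it: its edge spans 268-535 against the stop's 282-537. It sits about 1.5 mm off centre, so I'll regrip it to centre it.

>>> carry_out(moves=[[[0, 0, 0.2, 0.7, 4.2, 0, 8.5], [0, 0, 0.2, 0.72, 8.2, 0, 8.5], [0, 0, 0.2, 0.72, 8.2, -4, 8.5], [0, 0, 0.2, 0.72, 8.2, -8, 8.5], [0, 0, 0.2, 0.72, 8.2, -12, 8.5], [0, 0, 0.2, 0.72, 8.2, -14.7, 8.5], [0, 0, 0.2, 0.72, 8.2, -14.7, 8.5], [0, 0, 0.2, 0.72, 8.2, -14.7, 4], [0, 0, 0.2, 0.72, 8.2, -14.7, 4], [0, 0, 0.2, 0.72, 8.2, -14.7, 4], [0, 0, 0.2, 0.72, 8.2, -14.7, 4], [0, 0, 0.2, 0.72, 8.2, -14.7, 4], [0, 0, 0.2, 0.72, 8.0, -14.7, 4], [0, 0, 0.2, 0.72, 8.0, -14.7, 4]]])

```text
time: 12.35
eef_pos: [0.632, -0.0581, 0.0259]
orientation: [[0.078, 0.997, 0.004], [0.997, -0.078, 0.003], [0.003, 0.004, -1.0]]
contact_force: [-0.1, 7.4, 7.4]
gripper_width: 0.577
finger_force: 43.7
```

>>> carry_out(moves=[[[0, 0, 0, 0, 0, 0.1, 4], [0, 0, 0, 0, 0, 0.2, 4], [0, 0, 0, 0, 0, 0.25, 4], [0, 0, 0, 0, 0, 0.25, 4]]])

```text
time: 12.75
eef_pos: [0.6315, -0.0581, 0.0264]
orientation: [[0.077, 0.997, 0.004], [0.997, -0.077, 0.003], [0.003, 0.003, -1.0]]
contact_force: [4.1, 7.2, -2.8]
gripper_width: 0.579
finger_force: 42.4
```

>>> carry_out(moves=[[[0, 0, 0, 0, 0.3, 0.25, 4], [0, 0, 0, 0, 0.6, 0.25, 4], [0, 0, 0, 0, 0.6, 0.25, 4]]])

```text
time: 13.05
eef_pos: [0.6297, -0.0539, 0.0284]
orientation: [[0.076, 0.997, -0.0], [0.997, -0.076, -0.0], [-0.0, -0.0, -1.0]]
contact_force: [-0.2, 0.3, -1.6]
gripper_width: 0.576
finger_force: 42.7
```

>>> carry_out(moves=[[[0, 0, -0.15, -0.02, -0.3, 0, 4], [0, 0, -0.15, -0.04, -0.5, -0.1, 4], [0, 0, -0.15, -0.04, -0.55, -0.2, 4], [0, 0, -0.15, -0.04, -0.55, -0.25, 4], [0, 0, -0.15, -0.04, -0.55, -0.25, 4]]])

```text
time: 13.55
eef_pos: [0.6299, -0.058, 0.0264]
orientation: [[0.08, 0.997, 0.001], [0.997, -0.08, 0.003], [0.003, 0.001, -1.0]]
contact_force: [-0.7, 7.2, 0.8]
gripper_width: 0.575
finger_force: 43.1
```

>>> carry_out(moves=[[[0, 0, 0, 0, 0.15, 0, 4], [0, 0, 0, 0, 0.15, 0, 8.5], [0, 0, 0, 0, 0.15, 0, 8.5], [0, 0, 0, 0, 0.15, 0, 8.5], [0, 0, 0, 0, 0.15, 0, 8.5], [0, 0, 0, 0, 0.15, 4, 8.5], [0, 0, 0, 0, 0.15, 9, 8.5], [0, 0, -68.5, -9, 42.8, 14.3, 8.5], [0, 0, -68.5, -9, 42.8, 14.3, 8.5], [0, 0, -68.5, -9, 42.8, 14.3, 8.5], [0, 0, -68.5, -9, 42.8, 14.3, 8.5], [0, 0, -68.5, -9, 42.8, 14.3, 8.5], [0, 0, -68.5, -9, 42.8, 14.3, 8.5], [0, 0, -68.5, -9, 42.8, 14.3, 8.5], [0, 0, -68.5, -9, 42.8, 14.3, 8.5], [0, 0, -68.5, -9, 42.8, 14.3, 8.5], [0, 0, -68.5, -9, 42.8, 14.3, 8.5], [0, 0, -68.5, -9, 42.8, 14.3, 8.5], [0, 0, -68.5, -9, 42.8, 14.3, 8.5]]])

```text
time: 15.45
eef_pos: [0.5395, 0.3674, 0.1683]
orientation: [[0.956, 0.293, -0.0], [0.293, -0.956, -0.001], [-0.001, 0.001, -1.0]]
contact_force: [-0.6, -0.4, -0.1]
gripper_width: 0.995
finger_force: 0.0
```

```bash
python3 - <<'E'
from h import *
s=sensors.state();print(s['eef_pos'],s['orientation'].round(4).tolist(),s['joint_positions'].round())
c=snap('wrist','q1');cv2.imwrite('pics/q1b.png',cv2.resize(c['img'][:200],(800,312)))
E
```

```text
[0.53948408 0.36742704 0.16830939] [[0.9562, 0.2927, -0.0005], [0.2927, -0.9562, -0.0012], [-0.0008, 0.001, -1.0]] [ 32.  15.  98.  -0.  66. 105.]
```

View pics/q1b.png

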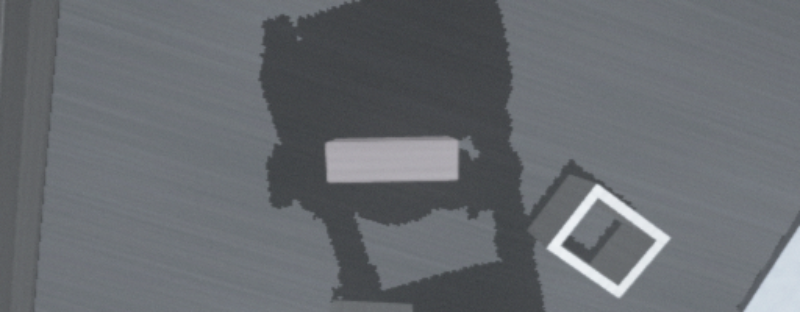

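The spacer's top is at (326,142)-(459,183), level in the image. Tube a is at (608,240).

```bash
python3 - <<'E'
from h import *
c=load('q1');s=sensors.state()
g=lambda x,y:((x+.5)*.64-.5,(y+.5)*200/312-.5)
P=[(326,142),(459,137),(459,180),(327,183)]
print(intool(c,[g(*p) for p in P],.045,s))
def quad(n,q,z=.045):
    w=np.array([ray(c,*g(*p),z)[:2]*1000 for p in q]);e=[w[(i+1)%4]-w[i] for i in range(4)]
    print(n,w.mean(0).round(1),[(np.hypot(*x).round(1),np.degrees(np.arctan2(x[1],x[0])).round(1)) for x in e])
quad('sp',P);quad('a',[(597,184),(670,238),(620,298),(546,248)])
E
```

```text
[[72.7, -37.0], [75.1, 27.9], [54.5, 28.7], [52.9, -37.4]]
sp [599.3 389.6] [(np.float64(65.0), np.float64(-70.9)), (np.float64(20.7), np.float64(-160.9)), (np.float64(66.2), np.float64(108.3)), (np.float64(19.8), np.float64(15.8))]
a [592.3 270.1] [(np.float64(49.7), np.float64(-106.8)), (np.float64(39.4), np.float64(164.0)), (np.float64(50.7), np.float64(73.9)), (np.float64(40.0), np.float64(-17.4))]
```

>>> carry_out(moves=[[[0, 0, 1.5, 5.88, 2.3, -2, 8.5], [0, 0, 1.5, 5.88, 2.3, -5, 8.5], [0, 0, 1.5, 5.88, 2.3, -9, 8.5], [0, 0, 1.5, 5.88, 2.3, -12, 8.5], [0, 0, 1.5, 5.88, 2.3, -14, 8.5], [0, 0, 1.5, 5.88, 2.3, -15.7, 8.5], [0, 0, 1.5, 5.88, 2.3, -15.7, 8.5], [0, 0, 1.5, 5.88, 2.3, -15.7, 5.5], [0, 0, 1.5, 5.88, 2.3, -15.7, 5.5], [0, 0, 1.5, 5.88, 2.3, -15.7, 5.5], [0, 0, 1.5, 5.88, 2.3, -15.7, 5.5], [0, 0, 1.5, 5.88, 2.3, -13, 5.5], [0, 0, 1.5, 5.88, 2.3, -9, 5.5], [0, 0, 1.5, 5.88, 2.3, -6.7, 5.5], [0, 0, 1.5, 5.88, 2.3, -6.7, 5.5]]])

```text
time: 17.0
eef_pos: [0.6014, 0.3937, 0.1077]
orientation: [[0.948, 0.318, 0.008], [0.318, -0.948, 0.005], [0.01, -0.002, -1.0]]
contact_force: [1.4, 0.5, -0.7]
gripper_width: 0.77
finger_force: 47.0
```

```bash
python3 - <<'E'
from h import *
s=sensors.state();print(s['eef_pos'],s['orientation'].round(4).tolist(),s['gripper_width'])
c=snap('wrist','q2');g=cv2.cvtColor(c['img'],cv2.COLOR_BGR2GRAY)
cv2.imwrite('pics/q2b.png',c['img'][190:350,120:400])
E
```

```text
[0.60141138 0.3936705  0.10770932] [[0.9482, 0.3176, 0.0085], [0.3176, -0.9482, 0.0052], [0.0097, -0.0022, -1.0]] 0.7696439739105045
```

View pics/q2b.png

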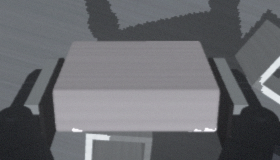

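The spacer is held level between the pads. Next I'll carry it to the first gap.

>>> carry_out(moves=[[[0, 0, 67, 3.4, -40.8, 0, 5.5], [0, 0, 67, 3.4, -40.8, 0, 5.5], [0, 0, 67, 3.4, -40.8, 0, 5.5], [0, 0, 67, 3.4, -40.8, 0, 5.5], [0, 0, 67, 3.4, -40.8, 0, 5.5], [0, 0, 67, 3.4, -40.8, 0, 5.5], [0, 0, 67, 3.4, -40.8, 0, 5.5], [0, 0, 67, 3.4, -40.8, 0, 5.5], [0, 0, 67, 3.4, -40.8, 0, 5.5], [0, 0, 67, 3.4, -40.8, 0, 5.5], [0, 0, 67, 3.4, -40.8, 0, 5.5], [0, 0, 67, 3.4, -40.8, 0, 5.5], [0, 0, 67, 3.4, -40.8, 0, 5.5]]])

```text
time: 18.35
eef_pos: [0.6319, -0.0148, 0.1013]
orientation: [[0.077, 0.997, -0.001], [0.997, -0.077, 0.0], [0.0, -0.001, -1.0]]
contact_force: [-0.3, -0.2, -2.1]
gripper_width: 0.76
finger_force: 46.9
```

```bash
python3 - <<'E'
from h import *
s=sensors.state();print(s['eef_pos'],s['orientation'].round(4).tolist(),s['gripper_width'])
c=snap('wrist','q3');g=cv2.cvtColor(c['img'],cv2.COLOR_BGR2GRAY)
for u in(220,255,290): print(g[250:350:3,u].tolist())
for v in(295,305): print(g[v,150:360:5].tolist())
E
```

```text
[ 0.63194092 -0.01482291  0.10126615] [[0.0768, 0.997, -0.0009], [0.997, -0.0768, 0.0004], [0.0003, -0.0009, -1.0]] 0.7604786300221784
[120, 119, 118, 118, 119, 121, 121, 117, 121, 116, 132, 146, 143, 142, 146, 147, 147, 147, 148, 149, 145, 147, 146, 144, 100, 102, 97, 99, 102, 98, 104, 99, 102, 101]
[117, 117, 119, 118, 116, 117, 122, 117, 121, 117, 133, 143, 143, 143, 145, 147, 148, 147, 150, 147, 144, 146, 148, 145, 103, 102, 101, 105, 104, 105, 101, 102, 101, 103]
[117, 117, 121, 116, 120, 120, 118, 118, 118, 114, 137, 143, 144, 143, 148, 150, 144, 146, 147, 147, 146, 147, 148, 147, 103, 100, 103, 102, 101, 101, 99, 97, 100, 98]
[123, 123, 40, 37, 37, 140, 146, 148, 146, 149, 146, 147, 147, 146, 147, 145, 147, 146, 149, 147, 147, 147, 148, 147, 151, 149, 148, 148, 150, 147, 145, 147, 148, 148, 149, 147, 147, 147, 41, 35, 35, 123]
[38, 49, 42, 39, 34, 131, 147, 145, 147, 150, 146, 145, 149, 148, 146, 150, 148, 148, 146, 149, 150, 148, 150, 150, 149, 148, 146, 147, 150, 149, 150, 147, 149, 148, 149, 149, 148, 147, 34, 31, 39, 51]
```

```bash
python3 - <<'E'
from h import *
c=load('q3');s=sensors.state()
for z in(.12,.125,.13,.135,.14,.145): print(z,intool(c,[(174,280.5),(338.5,280.5),(174,320.5)],z,s))
E
```

```text
0.12 [[-0.2, -35.1], [-0.2, 36.3], [-21.4, -36.8]]
0.125 [[3.1, -33.7], [3.2, 34.8], [-17.2, -35.3]]
0.13 [[6.5, -32.2], [6.6, 33.4], [-12.9, -33.8]]
0.135 [[9.9, -30.8], [9.9, 32.0], [-8.7, -32.3]]
0.14 [[13.3, -29.4], [13.3, 30.5], [-4.5, -30.8]]
0.145 [[16.7, -27.9], [16.7, 29.1], [-0.2, -29.3]]
```

>>> carry_out(moves=[[[0, 0, 0, 0, 0, -3, 5.5], [0, 0, 0, 0, 0, -6, 5.5], [0, 0, 0, 0, 0, -7.8, 5.5], [0, 0, 0, 0, 0, -7.8, 5.5], [0, 0, 0, -0.04, -0.5, -7.8, 5.5], [0, 0, 0, -0.08, -1.0, -7.8, 5.5], [0, 0, 0, -0.09, -1.15, -7.8, 5.5], [0, 0, 0, -0.1, -1.3, -7.8, 5.5], [0, 0, 0, -0.1, -1.3, -7.8, 5.5]]])

```text
time: 19.3
eef_pos: [0.6325, -0.0252, 0.0252]
orientation: [[0.081, 0.997, 0.003], [0.997, -0.081, 0.007], [0.007, 0.002, -1.0]]
contact_force: [2.6, 15.2, -2.4]
gripper_width: 0.76
finger_force: 47.0
```

>>> carry_out(moves=[[[0, 0, 0, 0.01, 0.18, 0, 5.5], [0, 0, 0, 0.01, 0.18, -0.1, 5.5], [0, 0, 0, 0.01, 0.18, -0.2, 5.5], [0, 0, 0, 0.01, 0.18, -0.3, 5.5], [0, 0, 0, 0.01, 0.18, -0.3, 5.5]]])

```text
time: 19.8
eef_pos: [0.6329, -0.0252, 0.0232]
orientation: [[0.08, 0.997, 0.003], [0.997, -0.08, 0.004], [0.004, 0.003, -1.0]]
contact_force: [-0.8, 10.3, 2.1]
gripper_width: 0.764
finger_force: 47.7
```

>>> carry_out(moves=[[[0, 0, 0, 0, 0.08, 0, 8.5], [0, 0, 0, 0, 0.08, 0, 8.5], [0, 0, 0, 0, 0.08, 0, 8.5], [0, 0, 0, 0, 0.08, 1, 8.5], [0, 0, 0, 0, 0.08, 5, 8.5], [0, 0, 0, 0, 0.08, 9, 8.5], [0, 0, 77.5, -4, 29.6, 9, 8.5], [0, 0, 77.5, -4, 29.6, 9, 8.5], [0, 0, 77.5, -4, 29.6, 9, 8.5], [0, 0, 77.5, -4, 29.6, 9, 8.5], [0, 0, 77.5, -4, 29.6, 9, 8.5], [0, 0, 77.5, -4, 29.6, 9, 8.5], [0, 0, 77.5, -4, 29.6, 9, 8.5], [0, 0, 77.5, -4, 29.6, 9, 8.5], [0, 0, 77.5, -4, 29.6, 9, 8.5], [0, 0, 77.5, -4, 29.6, 9, 8.5], [0, 0, 77.5, -4, 29.6, 9, 8.5], [0, 0, 77.5, -4, 29.6, 9, 8.5]]])

```text
time: 21.6
eef_pos: [0.5916, 0.268, 0.1111]
orientation: [[-0.955, 0.295, 0.0], [0.295, 0.955, 0.0], [-0.0, 0.0, -1.0]]
contact_force: [-0.5, -0.5, -0.0]
gripper_width: 0.997
finger_force: 0.0
```

```bash
python3 - <<'E'
from h import *
s=sensors.state();print(s['eef_pos'],s['orientation'].round(3).tolist())
c=snap('top','t1')
# check for motion vs first top picture outside robot; report spacer/tubes changes
a=cv2.cvtColor(load('top0')['img'],6);b=cv2.cvtColor(c['img'],6)
d=(cv2.absdiff(a,b)>60).astype(np.uint8)
n,_,st,ce=cv2.connectedComponentsWithStats(cv2.dilate(d,np.ones((3,3))))
for i in range(1,n):
    if 30<st[i,4]<1500: print(ce[i].round(),st[i,4],ray(c,*ce[i],.03).round(3)[:2])
E
```

```text
[0.59161118 0.26797344 0.11111472] [[-0.955, 0.295, 0.0], [0.295, 0.955, 0.0], [-0.0, 0.0, -1.0]]
[128. 125.] 247 [0.691 0.331]
[135. 118.] 103 [0.711 0.313]
[148. 156.] 525 [0.605 0.273]
[272. 152.] 210 [ 0.626 -0.062]
[ 77. 153.] 126 [0.61  0.466]
[104. 157.] 277 [0.6   0.393]
[ 83. 185.] 86 [0.523 0.445]
[109. 199.] 460 [0.488 0.375]
[162. 199.] 320 [0.489 0.232]
[373. 274.] 544 [ 0.306 -0.337]
[325. 280.] 152 [ 0.285 -0.21 ]
[508. 317.] 108 [ 0.201 -0.69 ]
[212. 332.] 363 [0.142 0.087]
[136. 351.] 597 [0.09  0.283]
[262. 348.] 139 [ 0.106 -0.047]
[207. 365.] 219 [0.059 0.095]
[291. 370.] 656 [ 0.051 -0.124]
[306. 380.] 47 [ 0.026 -0.163]
[242. 381.] 122 [0.02  0.005]
```

>>> carry_out(moves=[[[0, 0, 0, 0.05, 0.1, -4, 8.5], [0, 0, 0, 0.05, 0.1, -7, 8.5], [0, 0, 0, 0.05, 0.1, -9.6, 8.5], [0, 0, 0, 0.05, 0.1, -9.6, 8.5], [0, 0, 0, 0.05, 0.1, -9.6, 8.5], [0, 0, 0, 0.05, 0.1, -9.6, 4], [0, 0, 0, 0.05, 0.1, -9.6, 4], [0, 0, 0, 0.05, 0.1, -9.6, 4], [0, 0, 0, 0.05, 0.1, -9.6, 4], [0, 0, 0, 0.05, 0.1, -9.6, 4]]])

```text
time: 22.65
eef_pos: [0.5936, 0.2699, 0.017]
orientation: [[-0.956, 0.292, 0.003], [0.292, 0.956, 0.001], [-0.003, 0.002, -1.0]]
contact_force: [0.4, -0.5, 6.6]
gripper_width: 0.576
finger_force: 43.3
```

>>> carry_out(moves=[[[0, 0, 0, 0, 0, 3, 4], [0, 0, 0, 0, 0, 7, 4], [0, 0, 0, 0, 0, 9, 4], [0, 0, 0, 0, 0, 9, 4], [0, 0, 0, 0, 0, 9, 4], [0, 0, 0, 0, 0, 9, 4]]])

```text
time: 23.25
eef_pos: [0.59, 0.2685, 0.1022]
orientation: [[-0.956, 0.292, -0.004], [0.292, 0.956, -0.002], [0.003, -0.003, -1.0]]
contact_force: [-0.2, 0.1, -3.9]
gripper_width: 0.576
finger_force: 43.0
```

```bash
python3 - <<'E'
from h import *
s=sensors.state();print(s['eef_pos'],s['orientation'].round(4).tolist())
c=snap('wrist','g2');g=cv2.cvtColor(c['img'],cv2.COLOR_BGR2GRAY)
for u in(220,255,290): print(g[190:350:3,u].tolist())
for v in(260,): print(g[v,160:360:4].tolist())
E
```

```text
[0.58999004 0.26850112 0.10217217] [[-0.9563, 0.2924, -0.0041], [0.2924, 0.9563, -0.0017], [0.0035, -0.0028, -1.0]]
[72, 73, 73, 74, 79, 116, 111, 116, 130, 131, 130, 132, 130, 130, 129, 132, 119, 129, 135, 231, 237, 237, 237, 125, 124, 118, 121, 120, 117, 119, 119, 118, 116, 115, 114, 115, 116, 112, 111, 112, 112, 109, 110, 111, 135, 136, 133, 119, 120, 120, 118, 117, 119, 116]
[74, 74, 111, 119, 107, 134, 134, 133, 132, 135, 135, 134, 137, 133, 134, 135, 125, 117, 130, 231, 235, 166, 141, 121, 84, 119, 123, 120, 120, 117, 118, 118, 118, 119, 116, 113, 114, 114, 114, 115, 115, 114, 113, 115, 140, 141, 140, 120, 118, 116, 121, 119, 115, 118]
[72, 70, 77, 74, 77, 127, 127, 127, 129, 134, 128, 133, 131, 131, 132, 130, 129, 112, 116, 229, 141, 143, 138, 78, 79, 111, 113, 110, 116, 111, 110, 114, 113, 111, 112, 113, 113, 117, 115, 114, 113, 111, 109, 114, 139, 139, 142, 94, 117, 120, 118, 121, 103, 131]
[129, 127, 102, 58, 56, 80, 144, 141, 221, 232, 232, 192, 103, 103, 102, 124, 109, 86, 84, 84, 83, 82, 80, 88, 114, 80, 83, 78, 80, 80, 74, 79, 78, 85, 99, 102, 98, 138, 139, 138, 128, 122, 122, 58, 47, 43, 69, 71, 70, 72]
```

>>> carry_out(moves=[[[0, 0, -77.5, 4.3, -25.4, 0, 4], [0, 0, -77.5, 4.3, -25.4, 0, 4], [0, 0, -77.5, 4.3, -25.4, 0, 4], [0, 0, -77.5, 4.3, -25.4, 0, 4], [0, 0, -77.5, 4.3, -25.4, 0, 4], [0, 0, -77.5, 4.3, -25.4, 0, 4], [0, 0, -77.5, 4.3, -25.4, 0, 4], [0, 0, -77.5, 4.3, -25.4, 0, 4], [0, 0, -77.5, 4.3, -25.4, 0, 4], [0, 0, -77.5, 4.3, -25.4, 0, 4], [0, 0, -77.5, 4.3, -25.4, 0, 4], [0, 0, -77.5, 4.3, -25.4, -3, 4], [0, 0, -77.5, 4.3, -25.4, -6, 4], [0, 0, -77.5, 4.3, -25.4, -8, 4], [0, 0, -77.5, 4.3, -25.4, -8, 4], [0, 0, -77.5, 4.3, -25.4, -8, 4]]])

```text
time: 24.9
eef_pos: [0.6345, 0.0154, 0.0239]
orientation: [[0.076, 0.997, -0.001], [0.997, -0.076, 0.0], [-0.0, -0.001, -1.0]]
contact_force: [0.9, 0.6, -2.1]
gripper_width: 0.576
finger_force: 46.3
```

>>> carry_out(moves=[[[0, 0, -0.1, -0.03, -0.8, 0, 4], [0, 0, -0.1, -0.04, -1.1, 0, 4], [0, 0, -0.1, -0.05, -1.3, 0, 4], [0, 0, -0.1, -0.05, -1.5, 0, 4], [0, 0, -0.1, -0.05, -1.6, 0, 4], [0, 0, -0.1, -0.05, -1.6, 0, 4]]])

```text
time: 25.5
eef_pos: [0.6347, 0.0016, 0.0252]
orientation: [[0.081, 0.997, 0.001], [0.997, -0.081, 0.004], [0.004, 0.0, -1.0]]
contact_force: [-0.4, 9.6, -2.4]
gripper_width: 0.578
finger_force: 46.3
```

>>> carry_out(moves=[[[0, 0, 0, 0, 0.15, 0, 4], [0, 0, 0, 0, 0.15, -0.15, 4], [0, 0, 0, 0, 0.15, -0.3, 4], [0, 0, 0, 0, 0.15, -0.3, 4], [0, 0, 0, 0, 0.15, -0.3, 4]]])

```text
time: 26.0
eef_pos: [0.6349, 0.0016, 0.0221]
orientation: [[0.081, 0.997, 0.001], [0.997, -0.081, 0.001], [0.001, 0.001, -1.0]]
contact_force: [0.3, 6.0, -1.0]
gripper_width: 0.576
finger_force: 46.5
```

>>> carry_out(moves=[[[0, 0, 0, 0, 0, -0.1, 4], [0, 0, 0, 0, 0, -0.15, 4], [0, 0, 0, 0, 0, -0.15, 8.5], [0, 0, 0, 0, 0, -0.15, 8.5], [0, 0, 0, 0, 0, -0.15, 8.5], [0, 0, 0, 0, 0, -0.15, 8.5], [0, 0, 0, 0, 0, 3, 8.5], [0, 0, 0, 0, 0, 6, 8.5], [0, 0, 0, -0.22, -2.9, 6, 8.5], [0, 0, 0, -0.22, -2.9, 6, 8.5], [0, 0, 0, -0.22, -2.9, 3, 8.5], [0, 0, 0, -0.22, -2.9, 0.3, 8.5], [0, 0, 0, -0.22, -2.9, 0.3, 8.5], [0, 0, 0, -0.22, -2.9, 0.3, 8.5]]])

```text
time: 27.4
eef_pos: [0.6311, -0.028, 0.0238]
orientation: [[0.08, 0.997, -0.003], [0.997, -0.08, 0.0], [0.0, -0.003, -1.0]]
contact_force: [-0.0, 0.1, -0.4]
gripper_width: 0.997
finger_force: 0.0
```

>>> carry_out(moves=[[[0, 0, 0, 0, 0, 0, 5.5], [0, 0, 0, 0, 0, 0, 5.5], [0, 0, 0, 0, 0, 0, 5.5], [0, 0, 0, 0, 0, 0, 5.5], [0, 0, 0, 0, 0, 0.3, 5.5], [0, 0, 0, 0, 0, 0.3, 5.5]]])

```text
time: 28.0
eef_pos: [0.6319, -0.0281, 0.0278]
orientation: [[0.08, 0.997, -0.0], [0.997, -0.08, 0.0], [0.0, -0.0, -1.0]]
contact_force: [-0.1, 0.7, -2.4]
gripper_width: 0.765
finger_force: 46.1
```

>>> carry_out(moves=[[[0, 0, 0, 0, 0, 2, 5.5], [0, 0, 0, 0, 0, 4, 5.5], [0, 0, 0, 0, 0, 6.5, 5.5], [0, 0, 0, 0, 0, 6.5, 5.5], [0, 0, 0, 0.3, 3.6, 6.5, 5.5], [0, 0, 0, 0.57, 7.2, 6.5, 5.5], [0, 0, 0, 0.57, 7.2, 6.5, 5.5], [0, 0, 0, 0.57, 7.2, 3, 5.5], [0, 0, 0, 0.57, 7.2, 0, 5.5], [0, 0, 0, 0.57, 7.2, -0.2, 5.5], [0, 0, 0, 0.55, 6.8, -0.2, 5.5], [0, 0, 0, 0.52, 6.4, -0.2, 5.5], [0, 0, 0, 0.5, 6.1, -0.2, 5.5], [0, 0, 0, 0.5, 6.0, -0.2, 5.5], [0, 0, 0, 0.5, 5.9, -0.2, 5.5], [0, 0, 0, 0.5, 5.9, -0.2, 5.5]]])

```text
time: 29.6
eef_pos: [0.637, 0.0307, 0.0258]
orientation: [[0.08, 0.997, -0.0], [0.997, -0.08, 0.0], [0.0, -0.0, -1.0]]
contact_force: [-1.3, 0.8, -2.2]
gripper_width: 0.764
finger_force: 51.9
```

>>> carry_out(moves=[[[0, 0, 0, 0, 0, -0.15, 5.5], [0, 0, 0, 0, 0, -0.25, 5.5], [0, 0, 0, 0, 0, -0.25, 5.5], [0, 0, 0, 0, 0, -0.25, 8.5], [0, 0, 0, 0, 0, -0.25, 8.5], [0, 0, 0, 0, 0, -0.25, 8.5], [0, 0, 0, 0, 0, -0.25, 8.5], [0, 0, 0, 0, 0, 3, 8.5], [0, 0, 0, 0, 0, 8, 8.5], [0, 0, 0, -0.5, -4, 13, 8.5], [0, 0, 0, -0.8, -10.5, 15, 8.5], [0, 0, 0, -0.8, -10.5, 15, 8.5], [0, 0, 0, -0.8, -10.5, 15, 8.5], [0, 0, 0, -0.8, -10.5, 15, 8.5]]])

```text
time: 31.0
eef_pos: [0.6293, -0.0747, 0.1761]
orientation: [[0.082, 0.997, 0.001], [0.997, -0.082, 0.0], [0.0, 0.001, -1.0]]
contact_force: [0.6, 1.5, -0.3]
gripper_width: 0.997
finger_force: 0.0
```

```bash
python3 - <<'E'
from h import *
s=sensors.state();print(s['eef_pos'],s['orientation'].round(4).tolist())
c=snap('wrist','p2');p=proj(c,[.632,0.0,.05]);print(p)
u,v=int(p[0]),int(p[1]);x0,y0=u-100,max(0,v-75);print(x0,y0);a=c['img'][y0:y0+150,x0:x0+200];cv2.imwrite('pics/p2b.png',cv2.resize(a,(800,600),interpolation=cv2.INTER_CUBIC))
E
```

```text
[ 0.62925621 -0.07471715  0.17614934] [[0.082, 0.9966, 0.0008], [0.9966, -0.082, 0.0004], [0.0005, 0.0007, -1.0]]
[250.53152396  87.83133526]
150 12
```

View pics/p2b.png

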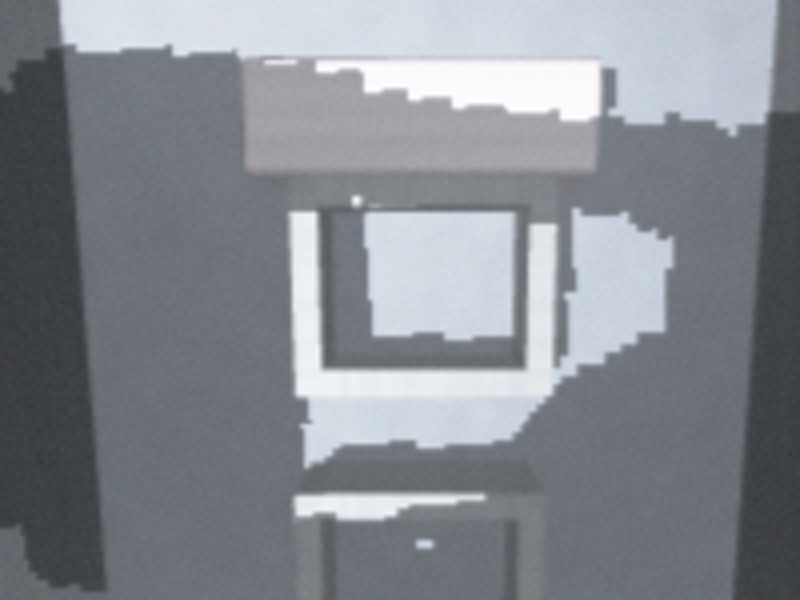

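The spacer (v 58-172) stands against tube 2 (v 176-397), with the open gap below it (397-494) and tube 1 under that.

```bash
python3 - <<'E'
from h import *
c=load('p2');s=sensors.state()
g=cv2.cvtColor(c['img'],6).astype(float)
def cen(v0,v1,cols):
    p=g[v0:v1,cols].mean(1);d=np.abs(np.diff(p));return p.round().tolist(),v0+.5+(np.arange(len(d))*d).sum()/d.sum()
print(cen(105,118,slice(232,276)));print(cen(128,142,slice(226,245)))
y=lambda v:(v+.5)/4-.5+12
for n,v in(('sp0',58),('sp1',172),('t2a',176),('t2b',397),('t1',494)): print(n,intool(c,[(255,y(v))],.051,s))
print(intool(c,[(150+(x+.5)/4-.5,y(v)) for x,v in((291,210),(558,210),(296,397),(552,397),(294,494),(546,494),(245,172),(598,172))],.051,s))
E
```

```text
([230.0, 235.0, 235.0, 235.0, 235.0, 234.0, 223.0, 216.0, 215.0, 215.0, 215.0, 214.0, 214.0], np.float64(109.91117597998333))
([116.0, 108.0, 106.0, 105.0, 105.0, 105.0, 112.0, 168.0, 229.0, 236.0, 235.0, 234.0, 211.0, 178.0], np.float64(136.1125888859626))
sp0 [[116.7, 0.9]]
sp1 [[97.5, 0.8]]
t2a [[96.8, 0.8]]
t2b [[56.5, 0.8]]
t1 [[37.4, 0.7]]
[[90.9, -23.7], [90.8, 26.5], [56.5, -23.9], [56.5, 26.4], [37.5, -24.9], [37.4, 25.7], [97.5, -32.0], [97.4, 33.7]]
```

>>> carry_out(moves=[[[0, 0, 0.15, 0.5, 4, 0, 8.5], [0, 0, 0.15, 0.5, 7.6, 0, 8.5], [0, 0, 0.15, 0.5, 7.6, 0, 8.5], [0, 0, 0.15, 0.5, 7.6, -5, 8.5], [0, 0, 0.15, 0.5, 7.6, -10, 8.5], [0, 0, 0.15, 0.5, 7.6, -13, 8.5], [0, 0, 0.15, 0.5, 7.6, -14.9, 8.5], [0, 0, 0.15, 0.5, 7.6, -14.9, 8.5], [0, 0, 0.15, 0.5, 7.6, -14.9, 8.5], [0, 0, 0.15, 0.5, 7.6, -14.9, 4], [0, 0, 0.15, 0.5, 7.6, -14.9, 4], [0, 0, 0.15, 0.5, 7.6, -14.9, 4], [0, 0, 0.15, 0.5, 7.6, -14.9, 4], [0, 0, 0.15, 0.5, 7.6, -14.6, 4], [0, 0, 0.15, 0.5, 7.6, -14.6, 4]]])

```text
time: 32.55
eef_pos: [0.6338, 0.0017, 0.0297]
orientation: [[0.078, 0.997, -0.0], [0.997, -0.078, -0.0], [-0.0, -0.0, -1.0]]
contact_force: [-0.6, 0.1, -3.1]
gripper_width: 0.579
finger_force: 42.3
```

>>> carry_out(moves=[[[0, 0, 0, 0.03, 0.05, 0, 4], [0, 0, 0, 0.03, 0.1, 0, 4], [0, 0, 0, 0.03, 0.1, 0, 4], [0, 0, 0, 0.03, 0.1, -0.15, 4], [0, 0, 0, 0.03, 0.1, -0.3, 4], [0, 0, 0, 0.03, 0.1, -0.4, 4], [0, 0, 0, 0.03, 0.1, -0.4, 4]]])

```text
time: 33.25
eef_pos: [0.6341, 0.0027, 0.0288]
orientation: [[0.077, 0.997, -0.001], [0.997, -0.077, -0.0], [-0.0, -0.001, -1.0]]
contact_force: [-9.8, -1.6, 17.0]
gripper_width: 0.58
finger_force: 44.5
```

>>> carry_out(moves=[[[0, 0, 0, 0, 0, 0.2, 4], [0, 0, 0, 0, 0, 0.33, 4], [0, 0, 0, 0, 0, 0.33, 4]]])

```text
time: 33.55
eef_pos: [0.6346, 0.0027, 0.0289]
orientation: [[0.078, 0.997, 0.0], [0.997, -0.078, -0.0], [-0.0, 0.0, -1.0]]
contact_force: [0.5, -1.2, -0.8]
gripper_width: 0.573
finger_force: 42.5
```

>>> carry_out(moves=[[[0, 0, 0, 0, 0, 0, 8.5], [0, 0, 0, 0, 0, 0, 8.5], [0, 0, 0, 0, 0, 0, 8.5], [0, 0, 0, 0, 0, 0, 8.5], [0, 0, 0, 0, 0, 4, 8.5], [0, 0, 0, 0, 0, 9, 8.5], [0, 0, -71, -20, 35.1, 14.3, 8.5], [0, 0, -71, -20, 35.1, 14.3, 8.5], [0, 0, -71, -20, 35.1, 14.3, 8.5], [0, 0, -71, -20, 35.1, 14.3, 8.5], [0, 0, -71, -20, 35.1, 14.3, 8.5], [0, 0, -71, -20, 35.1, 14.3, 8.5], [0, 0, -71, -20, 35.1, 14.3, 8.5], [0, 0, -71, -20, 35.1, 14.3, 8.5], [0, 0, -71, -20, 35.1, 14.3, 8.5], [0, 0, -71, -20, 35.1, 14.3, 8.5], [0, 0, -71, -20, 35.1, 14.3, 8.5], [0, 0, -71, -20, 35.1, 14.3, 8.5]]])

```text
time: 35.35
eef_pos: [0.4348, 0.353, 0.1718]
orientation: [[0.968, 0.252, -0.0], [0.252, -0.968, -0.001], [-0.0, 0.001, -1.0]]
contact_force: [0.9, 0.5, -0.2]
gripper_width: 0.996
finger_force: 0.0
```

```bash
python3 - <<'E'
from h import *
s=sensors.state();print(s['eef_pos'],s['orientation'].round(4).tolist())
c=snap('wrist','q4');g=cv2.cvtColor(c['img'],6)
m=(g>150).astype(np.uint8);m[235:]=0
n,l,st,ce=cv2.connectedComponentsWithStats(m)
for i in range(1,n):
    if st[i,4]>60:
        r=cv2.minAreaRect(np.argwhere(l==i)[:,::-1].astype(np.float32));b=cv2.boxPoints(r)
        w=np.array([ray(c,*p,.045)[:2]*1000 for p in b]);e=np.diff(w,axis=0)
        print(ce[i].round(),st[i,4],w.mean(0).round(1),[(np.hypot(*x).round(1),np.degrees(np.arctan2(x[1],x[0])).round(1)) for x in e])
E
```

```text
[0.43477196 0.35297018 0.17180563] [[0.9678, 0.2516, -0.0001], [0.2516, -0.9678, -0.0007], [-0.0003, 0.0006, -1.0]]
```

```bash
python3 - <<'E'
from h import *
c=load('q4');g=cv2.cvtColor(c['img'],6)
print([proj(c,[.4907,.3714-d,.045]).round().tolist() for d in(0,.003)])
for t in(118,125,132,140):
    m=(g>t).astype(np.uint8);m[240:]=0
    n,l,st,ce=cv2.connectedComponentsWithStats(m)
    for i in range(1,n):
        if 150<st[i,4]<9000:
            r=cv2.minAreaRect(np.argwhere(l==i)[:,::-1].astype(np.float32));b=cv2.boxPoints(r)
            w=np.array([ray(c,*p,.045)[:2]*1000 for p in b]);e=np.diff(w,axis=0)
            print(t,ce[i].round(),st[i,4],w.mean(0).round(1),[(np.hypot(*x).round(1),np.degrees(np.arctan2(x[1],x[0])).round(1)) for x in e])
print(g[60:200:5,150:360:7])
E
```

```text
[[251.0, 109.0], [255.0, 110.0]]
118 [379.  33.] 351 [567.8 293.3] [(np.float64(5.0), np.float64(-0.7)), (np.float64(80.9), np.float64(-90.5)), (np.float64(5.2), np.float64(-174.7))]
118 [135.  33.] 324 [521.8 472.1] [(np.float64(6.8), np.float64(-9.7)), (np.float64(50.3), np.float64(-89.4)), (np.float64(6.8), np.float64(173.8))]
118 [118.  48.] 834 [508.4 480.6] [(np.float64(15.0), np.float64(-13.6)), (np.float64(75.3), np.float64(-92.3)), (np.float64(15.2), np.float64(171.4))]
118 [39. 52.] 202 [491.  535.4] [(np.float64(7.5), np.float64(-13.5)), (np.float64(29.6), np.float64(-90.7)), (np.float64(7.6), np.float64(168.4))]
118 [263. 131.] 2636 [479.1 358.2] [(np.float64(60.6), np.float64(-41.1)), (np.float64(92.2), np.float64(-126.9)), (np.float64(66.4), np.float64(142.8))]
118 [494. 213.] 254 [459.7 143.9] [(np.float64(13.6), np.float64(22.1)), (np.float64(29.5), np.float64(-80.9)), (np.float64(13.8), np.float64(-156.1))]
125 [251. 108.] 1172 [489.8 371.7] [(np.float64(48.5), np.float64(-75.4)), (np.float64(39.3), np.float64(-164.0)), (np.float64(50.9), np.float64(104.6))]
125 [209
[... 3097 characters left out ...]
 76  78  73 118 116 118
  120  81  73  73  75  72  67  74  72  74  70  75]
 [124 125 121 122 123 124 125 126 122 127 124  94  77  76  75 123 121 116
   73  71  71  74  74  71  75  71  70  73  73  75]
 [125 123 127 123 121 122 120 125 124 123 125 119  75  80  76 117  72  71
   77  77  69  73  67  73  72  73  74  77  74  72]
 [124 123 120 123 122 125 123 121 123 125 125 123  76  73  72  75  69  69
   71  67  72  75  73  74  75  71  73  74  71  76]
 [126 124 122 126 124 120 121 122 123 127 121 122 120  73  74  74  75  71
   72  74  73  71  73  73  73  75  74  75  75  73]
 [123 122 123 124 120 123 125 124 123 121 124 127 122  78  75  74  72  75
   73  70  73  73  72  70  74  71  71  72  71  72]]
```

>>> carry_out(moves=[[[0, 0, 0, 3, 1, 0, 8.5], [0, 0, 0, 5.45, 1.85, -2, 8.5], [0, 0, 0, 5.45, 1.85, -7, 8.5], [0, 0, 0, 5.45, 1.85, -11, 8.5], [0, 0, 0, 5.45, 1.85, -14, 8.5], [0, 0, 0, 5.45, 1.85, -15.5, 8.5], [0, 0, 0, 5.45, 1.85, -15.5, 8.5], [0, 0, 0, 5.45, 1.85, -15.5, 4], [0, 0, 0, 5.45, 1.85, -15.5, 4], [0, 0, 0, 5.45, 1.85, -15.5, 4], [0, 0, 0, 5.45, 1.85, -15.5, 4], [0, 0, 0, 5.45, 1.85, -15.5, 4]]])

```text
time: 36.6
eef_pos: [0.4909, 0.3735, 0.0198]
orientation: [[0.968, 0.251, 0.004], [0.251, -0.968, 0.002], [0.005, -0.001, -1.0]]
contact_force: [2.0, -1.2, 6.7]
gripper_width: 0.574
finger_force: 43.4
```

>>> carry_out(moves=[[[0, 0, 0, 0, 0, 3, 4], [0, 0, 0, 0, 0, 7, 4], [0, 0, 0, 0, 0, 9, 4], [0, 0, 0, 0, 0, 9, 4], [0, 0, 0, 0, 0, 9, 4], [0, 0, 0, 0, 0, 9, 4], [0, 0, 0, 0, 0, 9, 4]]])

```text
time: 37.3
eef_pos: [0.4875, 0.3713, 0.1047]
orientation: [[0.968, 0.251, -0.003], [0.251, -0.968, -0.002], [-0.004, 0.001, -1.0]]
contact_force: [-0.4, 0.1, -2.2]
gripper_width: 0.577
finger_force: 42.8
```

```bash
python3 - <<'E'
from h import *
s=sensors.state();print(s['eef_pos'],s['orientation'].round(4).tolist())
c=snap('wrist','g3');g=cv2.cvtColor(c['img'],cv2.COLOR_BGR2GRAY)
for u in(220,255,290): print(g[230:350:3,u].tolist())
E
```

```text
[0.48753387 0.3712599  0.10465358] [[0.9679, 0.2512, -0.0034], [0.2512, -0.9679, -0.0024], [-0.0039, 0.0014, -1.0]]
[116, 117, 115, 119, 119, 118, 114, 140, 144, 144, 141, 122, 115, 114, 113, 114, 117, 116, 115, 115, 113, 115, 116, 113, 117, 119, 118, 118, 115, 119, 117, 231, 240, 165, 137, 128, 130, 125, 125, 122]
[119, 116, 118, 117, 120, 116, 117, 143, 146, 146, 144, 81, 91, 118, 120, 121, 119, 122, 120, 118, 122, 121, 119, 119, 121, 120, 117, 120, 119, 120, 116, 233, 241, 240, 201, 130, 128, 125, 128, 125]
[114, 111, 113, 116, 118, 118, 120, 145, 147, 145, 145, 79, 93, 120, 121, 121, 120, 123, 121, 120, 119, 118, 121, 116, 118, 118, 115, 116, 115, 117, 119, 230, 238, 239, 176, 76, 99, 125, 123, 122]
```

>>> carry_out(moves=[[[0, 0, 70.9, 15.05, -29.4, 0, 4], [0, 0, 70.9, 15.05, -29.4, 0, 4], [0, 0, 70.9, 15.05, -29.4, 0, 4], [0, 0, 70.9, 15.05, -29.4, 0, 4], [0, 0, 70.9, 15.05, -29.4, 0, 4], [0, 0, 70.9, 15.05, -29.4, 0, 4], [0, 0, 70.9, 15.05, -29.4, 0, 4], [0, 0, 70.9, 15.05, -29.4, 0, 4], [0, 0, 70.9, 15.05, -29.4, 0, 4], [0, 0, 70.9, 15.05, -29.4, 0, 4], [0, 0, 70.9, 15.05, -29.4, 0, 4], [0, 0, 70.9, 15.05, -29.4, -3, 4], [0, 0, 70.9, 15.05, -29.4, -6, 4], [0, 0, 70.9, 15.05, -29.4, -8, 4], [0, 0, 70.9, 15.05, -29.4, -8, 4], [0, 0, 70.9, 15, -30.3, -8, 4], [0, 0, 70.9, 14.97, -30.6, -8, 4], [0, 0, 70.9, 14.97, -30.6, -8, 4], [0, 0, 70.9, 14.97, -30.6, -8, 4]]])

```text
time: 39.25
eef_pos: [0.6388, 0.0661, 0.0274]
orientation: [[0.08, 0.997, 0.0], [0.997, -0.08, 0.0], [0.0, 0.0, -1.0]]
contact_force: [-0.8, -0.5, -2.6]
gripper_width: 0.575
finger_force: 46.1
```

>>> carry_out(moves=[[[0, 0, 0, 0, -0.05, 0, 4], [0, 0, 0, 0, -0.1, 0, 4], [0, 0, 0, 0, -0.15, 0, 4], [0, 0, 0, 0, -0.15, 0, 4]]])

```text
time: 39.65
eef_pos: [0.6388, 0.0651, 0.0272]
orientation: [[0.08, 0.997, 0.0], [0.997, -0.08, 0.001], [0.001, 0.0, -1.0]]
contact_force: [0.3, 1.9, -1.3]
gripper_width: 0.579
finger_force: 46.2
```

>>> carry_out(moves=[[[0, 0, 0, 0, -0.05, 0, 4], [0, 0, 0, 0, -0.05, 0, 4]]])

```text
time: 39.85
eef_pos: [0.6388, 0.0648, 0.0272]
orientation: [[0.079, 0.997, 0.0], [0.997, -0.079, 0.001], [0.001, 0.0, -1.0]]
contact_force: [-0.4, 2.7, -1.0]
gripper_width: 0.579
finger_force: 46.2
```

>>> carry_out(moves=[[[0, 0, 0, 0, -0.05, 0, 4], [0, 0, 0, 0, -0.05, 0, 4]]])

```text
time: 40.05
eef_pos: [0.6388, 0.064, 0.0272]
orientation: [[0.079, 0.997, 0.0], [0.997, -0.079, 0.0], [0.0, 0.0, -1.0]]
contact_force: [-0.3, 3.8, -1.8]
gripper_width: 0.577
finger_force: 46.2
```

>>> carry_out(moves=[[[0, 0, 0, 0, 0.03, -0.15, 4], [0, 0, 0, 0, 0.03, -0.25, 4], [0, 0, 0, 0, 0.03, -0.25, 4], [0, 0, 0, 0, 0.03, -0.25, 8.5], [0, 0, 0, 0, 0.03, -0.25, 8.5], [0, 0, 0, 0, 0.03, -0.25, 8.5], [0, 0, 0, 0, 0.03, -0.25, 8.5], [0, 0, 0, 0, 0.03, 3, 8.5], [0, 0, 0, 0, 0.03, 8, 8.5], [0, 0, 0, -0.5, -4, 12, 8.5], [0, 0, 0, -0.7, -9, 14.9, 8.5], [0, 0, 0, -0.95, -13.9, 14.9, 8.5], [0, 0, 0, -0.95, -13.9, 14.9, 8.5], [0, 0, 0, -0.95, -13.9, 14.9, 8.5], [0, 0, 0, -0.95, -13.9, 14.9, 8.5]]])

```text
time: 41.55
eef_pos: [0.6287, -0.0746, 0.1753]
orientation: [[0.08, 0.997, -0.001], [0.997, -0.08, 0.001], [0.001, -0.001, -1.0]]
contact_force: [0.5, -0.3, 0.1]
gripper_width: 0.996
finger_force: 0.0
```

```bash
python3 - <<'E'
from h import *
s=sensors.state();print(s['eef_pos'],s['orientation'].round(4).tolist())
c=snap('wrist','p3');g=cv2.cvtColor(c['img'],6)
for u in(228,240,270,280): print(u,g[95:142,u].tolist())
for v in(90,100,108,137,140): print(v,g[v,215:296].tolist())
E
```

```text
[ 0.62865182 -0.07457043  0.17526472] [[0.0801, 0.9968, -0.0013], [0.9968, -0.0801, 0.0011], [0.001, -0.0014, -1.0]]
228 [240, 240, 239, 237, 239, 238, 238, 241, 242, 239, 237, 238, 241, 241, 241, 240, 230, 203, 198, 196, 190, 144, 126, 130, 142, 206, 218, 216, 216, 215, 214, 212, 212, 178, 121, 107, 102, 101, 103, 103, 126, 225, 232, 232, 234, 232, 191]
240 [118, 115, 117, 117, 118, 117, 109, 108, 107, 122, 206, 235, 238, 238, 238, 238, 233, 220, 217, 218, 217, 216, 218, 218, 217, 220, 221, 213, 144, 121, 119, 119, 115, 107, 107, 107, 106, 106, 107, 104, 128, 227, 236, 236, 236, 235, 232]
270 [215, 208, 143, 123, 119, 118, 111, 109, 108, 119, 195, 228, 230, 231, 231, 231, 227, 217, 213, 216, 214, 215, 215, 215, 216, 212, 213, 205, 135, 117, 116, 113, 115, 108, 105, 105, 107, 105, 107, 105, 126, 217, 180, 134, 123, 126, 120]
280 [109, 110, 107, 108, 111, 107, 101, 98, 104, 120, 188, 224, 226, 227, 227, 226, 222, 212, 209, 211, 208, 208, 210, 206, 199, 141, 118, 117, 117, 115, 115, 112, 111, 106, 104, 103, 101, 105, 103, 103, 107, 119, 125, 122, 125, 124, 121]
90 [118, 116, 114, 113, 
[... 1320 characters left out ...]
 237, 238, 236, 234, 232, 232, 234, 235, 236, 236, 236, 234, 234, 232, 231, 231, 234, 234, 235, 232, 230, 227, 229, 227, 226, 227, 226, 226, 225, 225, 225, 222, 180, 155, 134, 125, 128, 129, 125, 126, 126, 121, 125, 126, 119, 124, 123, 122, 123, 119, 113, 114, 112, 114, 110, 114, 111, 114]
140 [113, 114, 111, 112, 110, 109, 111, 115, 116, 151, 222, 235, 236, 232, 232, 231, 234, 231, 193, 173, 224, 234, 235, 238, 238, 235, 235, 235, 233, 234, 234, 236, 235, 236, 233, 175, 130, 128, 128, 131, 130, 130, 129, 129, 125, 128, 127, 128, 125, 127, 125, 126, 125, 128, 125, 126, 126, 126, 126, 127, 124, 125, 125, 121, 124, 124, 124, 127, 126, 126, 127, 127, 117, 112, 114, 113, 114, 112, 112, 112, 113]
```

```bash
python3 - <<'E'
from h import *
c=load('p3');s=sensors.state();g=cv2.cvtColor(c['img'],6)
for u in(228,255,280): print(u,list(zip(range(0,75),g[0:75,u].tolist())) if u==255 else g[0:75,u].tolist())
for n,v in(('in2',104.65),('t2b',111.4),('t1',135.45)): print(n,intool(c,[(255,v)],.051,s))
E
```

```text
228 [99, 98, 103, 102, 104, 103, 103, 102, 100, 103, 105, 105, 105, 108, 106, 103, 106, 104, 119, 192, 225, 229, 229, 229, 229, 229, 225, 160, 153, 158, 160, 157, 160, 161, 162, 162, 161, 162, 160, 157, 161, 160, 164, 164, 165, 163, 161, 159, 160, 159, 160, 162, 160, 160, 161, 145, 129, 127, 128, 129, 127, 128, 131, 133, 148, 225, 232, 235, 234, 233, 233, 233, 234, 234, 234]
255 [(0, 217), (1, 217), (2, 217), (3, 219), (4, 217), (5, 217), (6, 219), (7, 218), (8, 218), (9, 219), (10, 219), (11, 219), (12, 220), (13, 219), (14, 221), (15, 219), (16, 220), (17, 222), (18, 223), (19, 229), (20, 232), (21, 232), (22, 233), (23, 233), (24, 233), (25, 231), (26, 209), (27, 176), (28, 236), (29, 250), (30, 251), (31, 250), (32, 251), (33, 251), (34, 251), (35, 252), (36, 251), (37, 196), (38, 167), (39, 161), (40, 162), (41, 162), (42, 162), (43, 163), (44, 164), (45, 165), (46, 164), (47, 161), (48, 159), (49, 159), (50, 163), (51, 164), (52, 162), (53, 166), (54, 159), (55, 148), (56, 132), (57, 134), (58, 134), (59, 134), (60, 134), (61, 135), (62, 138), (63, 165), (64, 125), (65, 145), (66, 210), (67, 219), (68, 220), (69, 219), (70, 219), (71, 218), (72, 221), (73, 219), (74, 218)]
280 [127, 124, 128, 124, 128, 124, 126, 125, 126, 126, 126, 125, 128, 119, 119, 118, 118, 117, 142, 223, 232, 231, 231, 232, 231, 230, 210, 193, 237, 249, 251, 250, 250, 250, 251, 251, 252, 251, 251, 250, 199, 167, 162, 167, 164, 165, 162, 161, 163, 163, 165, 164, 166, 165, 162, 149, 134, 132, 133, 129, 129, 130, 130, 127, 107, 111, 118, 115, 119, 115, 115, 114, 114, 114, 115]
in2 [[61.5, 0.2]]
t2b [[56.4, 0.2]]
t1 [[37.6, 0.2]]
```

```bash
python3 - <<'E'
from h import *
c=load('p3');s=sensors.state()
for v in(26.8,55.2,111.4,135.45): print(v,[intool(c,[(255,v)],z,s)[0][0] for z in (.051,.0505)])
c=load('p2')
s['eef_pos']=np.array([.62925621,-.07471715,.17614934]);
print([intool(c,[(255,v)],.051,s)[0][0] for v in(55.2,110.8,135.03)])
E
```

```text
26.8 [116.4, 116.5]
55.2 [97.3, 97.3]
111.4 [56.4, 56.4]
135.45 [37.6, 37.5]
[97.9, 57.4, 38.3]
```

>>> carry_out(moves=[[[0, 0, 0, 0.55, 4, 0, 8.5], [0, 0, 0, 0.55, 7.6, 0, 8.5], [0, 0, 0, 0.55, 7.6, 0, 8.5], [0, 0, 0, 0.55, 7.6, -5, 8.5], [0, 0, 0, 0.55, 7.6, -10, 8.5], [0, 0, 0, 0.55, 7.6, -13, 8.5], [0, 0, 0, 0.55, 7.6, -14.6, 8.5], [0, 0, 0, 0.55, 7.6, -14.6, 8.5], [0, 0, 0, 0.55, 7.6, -14.6, 8.5], [0, 0, 0, 0.55, 7.6, -14.6, 4], [0, 0, 0, 0.55, 7.6, -14.6, 4], [0, 0, 0, 0.55, 7.6, -14.6, 4], [0, 0, 0, 0.55, 7.6, -14.6, 4], [0, 0, 0, 0.55, 7.6, -14.3, 4], [0, 0, 0, 0.55, 7.6, -14.3, 4]]])

```text
time: 43.1
eef_pos: [0.6346, 0.0007, 0.0333]
orientation: [[0.079, 0.997, 0.0], [0.997, -0.079, -0.0], [-0.0, 0.0, -1.0]]
contact_force: [-0.2, -0.2, -3.7]
gripper_width: 0.573
finger_force: 42.3
```

>>> carry_out(moves=[[[0, 0, 0, 0.01, 0.06, 0, 4], [0, 0, 0, 0.01, 0.12, 0, 4], [0, 0, 0, 0.01, 0.12, 0, 4], [0, 0, 0, 0.01, 0.12, 0, 4]]])

```text
time: 43.5
eef_pos: [0.6344, 0.0017, 0.0327]
orientation: [[0.079, 0.997, -0.001], [0.997, -0.079, -0.0], [-0.0, -0.001, -1.0]]
contact_force: [-0.4, -1.6, -2.5]
gripper_width: 0.574
finger_force: 42.3
```

>>> carry_out(moves=[[[0, 0, 0, 0, 0.03, 0, 4], [0, 0, 0, 0, 0.03, -0.15, 4], [0, 0, 0, 0, 0.03, -0.3, 4], [0, 0, 0, 0, 0.03, -0.3, 4]]])

```text
time: 43.9
eef_pos: [0.6346, 0.0023, 0.0324]
orientation: [[0.079, 0.997, -0.001], [0.997, -0.079, -0.0], [-0.0, -0.001, -1.0]]
contact_force: [-7.5, -2.4, 12.6]
gripper_width: 0.572
finger_force: 44.0
```

>>> carry_out(moves=[[[0, 0, 0, 0, 0, 0, 8.5], [0, 0, 0, 0, 0, 0, 8.5], [0, 0, 0, 0, 0, 0, 8.5], [0, 0, 0, 0, 0, 0, 8.5], [0, 0, 0, 0, 0, 4, 8.5], [0, 0, 0, 0, 0, 9, 8.5], [0, 0, 0, -0.55, -4, 12, 8.5], [0, 0, 0, -0.55, -7.7, 14.4, 8.5], [0, 0, 0, -0.55, -7.7, 14.4, 8.5], [0, 0, 0, -0.55, -7.7, 14.4, 8.5], [0, 0, 0, -0.55, -7.7, 14.4, 8.5]]])

```text
time: 45.0
eef_pos: [0.6284, -0.074, 0.1726]
orientation: [[0.079, 0.997, -0.002], [0.997, -0.079, 0.001], [0.001, -0.002, -1.0]]
contact_force: [0.1, 0.2, -0.3]
gripper_width: 0.996
finger_force: 0.0
```

```bash
python3 - <<'E'
from h import *
s=sensors.state();print(s['eef_pos'],s['orientation'].round(4).tolist())
c=snap('wrist','p4');g=cv2.cvtColor(c['img'],6)
for a,b in((18,34),(50,60),(105,116),(130,140)):
  for u in(228,240,255,270): print(u,a,g[a:b,u].tolist())
E
```

```text
[ 0.62839118 -0.07398198  0.17258896] [[0.0793, 0.9968, -0.0024], [0.9968, -0.0793, 0.0009], [0.0008, -0.0024, -1.0]]
228 18 [228, 230, 229, 229, 231, 230, 226, 175, 235, 247, 188, 161, 160, 160, 161, 165]
240 18 [228, 232, 231, 231, 231, 231, 228, 173, 234, 249, 250, 221, 172, 164, 165, 167]
255 18 [233, 232, 233, 233, 233, 233, 229, 175, 235, 249, 251, 251, 251, 251, 251, 252]
270 18 [227, 229, 230, 227, 229, 229, 226, 178, 234, 250, 250, 250, 250, 250, 251, 251]
228 50 [162, 162, 161, 153, 139, 127, 127, 129, 130, 130]
240 50 [163, 164, 161, 151, 138, 129, 133, 130, 132, 132]
255 50 [163, 165, 161, 154, 143, 131, 134, 133, 133, 131]
270 50 [167, 165, 164, 155, 143, 130, 131, 134, 132, 134]
228 105 [237, 241, 242, 241, 241, 236, 206, 190, 139, 128, 127]
240 105 [234, 239, 238, 239, 238, 237, 223, 219, 217, 217, 217]
255 105 [231, 236, 235, 234, 234, 234, 219, 213, 213, 215, 214]
270 105 [227, 231, 230, 230, 232, 230, 217, 213, 212, 216, 215]
228 130 [131, 107, 103, 102, 102, 100, 118, 199, 229, 232]
240 130 [104, 106, 106, 104, 104, 105, 121, 203, 232, 236]
255 130 [105, 104, 106, 105, 106, 103, 119, 199, 230, 228]
270 130 [105, 103, 105, 105, 102, 101, 107, 145, 159, 132]
```

```bash
python3 - <<'E'
from h import *
c=load('p4');s=sensors.state()
for v in(24.9,53.6,110.75,136.6): print(v,[intool(c,[(255,v)],z,s)[0][0] for z in (.051,)])
E
```

```text
24.9 [117.6]
53.6 [98.6]
110.75 [57.5]
136.6 [37.4]
```

Gap 1 now measures 20.1 mm. I'll take the spacer out of gap 2 and carry it to a look point beside the middle holder.

>>> carry_out(moves=[[[0, 0, 0, 0.84, 5, 0, 8.5], [0, 0, 0, 0.84, 10.6, 0, 8.5], [0, 0, 0, 0.84, 10.6, 0, 8.5], [0, 0, 0, 0.84, 10.6, -5, 8.5], [0, 0, 0, 0.84, 10.6, -10, 8.5], [0, 0, 0, 0.84, 10.6, -13, 8.5], [0, 0, 0, 0.84, 10.6, -14.5, 8.5], [0, 0, 0, 0.84, 10.6, -14.5, 8.5], [0, 0, 0, 0.84, 10.6, -14.5, 8.5], [0, 0, 0, 0.84, 10.6, -14.5, 5.5], [0, 0, 0, 0.84, 10.6, -14.5, 5.5], [0, 0, 0, 0.84, 10.6, -14.5, 5.5], [0, 0, 0, 0.84, 10.6, -14.5, 5.5], [0, 0, 0, 0.84, 10.6, -14.2, 5.5], [0, 0, 0, 0.84, 10.6, -14.2, 5.5], [0, 0, 0, 0.84, 10.6, -12, 5.5], [0, 0, 0, 0.84, 10.6, -9, 5.5], [0, 0, 0, 0.84, 10.6, -5, 5.5], [0, 0, 0, 0.84, 10.6, -2, 5.5], [0, 0, 0, 0.84, 10.6, -2, 5.5]]])

```text
time: 47.05
eef_pos: [0.6413, 0.0312, 0.1599]
orientation: [[0.079, 0.997, 0.01], [0.997, -0.079, -0.0], [0.001, 0.01, -1.0]]
contact_force: [1.7, -0.7, -0.6]
gripper_width: 0.757
finger_force: 45.4
```

>>> carry_out(moves=[[[0, 0, 104, -10.8, 8.6, 2, 5.5], [0, 0, 104, -10.8, 8.6, 2, 5.5], [0, 0, 104, -10.8, 8.6, 2, 5.5], [0, 0, 104, -10.8, 8.6, 2, 5.5], [0, 0, 104, -10.8, 8.6, 2, 5.5], [0, 0, 104, -10.8, 8.6, 2, 5.5], [0, 0, 104, -10.8, 8.6, 2, 5.5], [0, 0, 104, -10.8, 8.6, 2, 5.5], [0, 0, 104, -10.8, 8.6, 2, 5.5], [0, 0, 104, -10.8, 8.6, 2, 5.5], [0, 0, 104, -10.8, 8.6, 2, 5.5], [0, 0, 104, -10.8, 8.6, 2, 5.5], [0, 0, 104, -10.8, 8.6, 2, 5.5], [0, 0, 104, -10.8, 8.6, 2, 5.5], [0, 0, 104, -10.8, 8.6, 2, 5.5], [0, 0, 104, -10.8, 8.6, 2, 5.5], [0, 0, 104, -10.8, 8.6, 2, 5.5]]])

```text
time: 48.75
eef_pos: [0.5297, 0.1173, 0.174]
orientation: [[-0.987, -0.163, -0.0], [-0.163, 0.987, -0.0], [0.0, -0.0, -1.0]]
contact_force: [0.3, 0.8, -1.7]
gripper_width: 0.759
finger_force: 45.5
```

```bash
python3 - <<'E'
from h import *
s=sensors.state();print(s['eef_pos'],s['orientation'].round(4).tolist(),s['gripper_width'])
c=snap('wrist','q5');p=proj(c,[.4546,.105,.035]);print(p)
hsv=cv2.cvtColor(c['img'],cv2.COLOR_BGR2HSV);m=((hsv[...,0]>100)&(hsv[...,0]<125)&(hsv[...,1]>130)).astype(np.uint8)
n,l,st,ce=cv2.connectedComponentsWithStats(m)
for i in range(1,n):
  if st[i,4]>300: print(ce[i].round(1),st[i])
a=c['img'];u,v=int(p[0]),int(p[1])
A=cv2.resize(a[max(0,v-60):v+60,max(0,u-80):u+80],(800,600),interpolation=cv2.INTER_CUBIC);print(max(0,u-80),max(0,v-60),a[max(0,v-60):v+60,max(0,u-80):u+80].shape);cv2.imwrite('pics/q5b.png',A)
E
```

```text
[0.52970878 0.1172545  0.17402542] [[-0.9866, -0.1633, -0.0], [-0.1633, 0.9866, -0.0], [0.0, -0.0, -1.0]] 0.7590756828224255
[255.56030555  83.9406263 ]
[27.6 38.1] [   0    0   57   78 3794]
[133.4  51.4] [  98    8   69   86 4181]
[260.   78.4] [ 236   43   50   72 3320]
175 23 (120, 160, 3)
```

View pics/q5b.png

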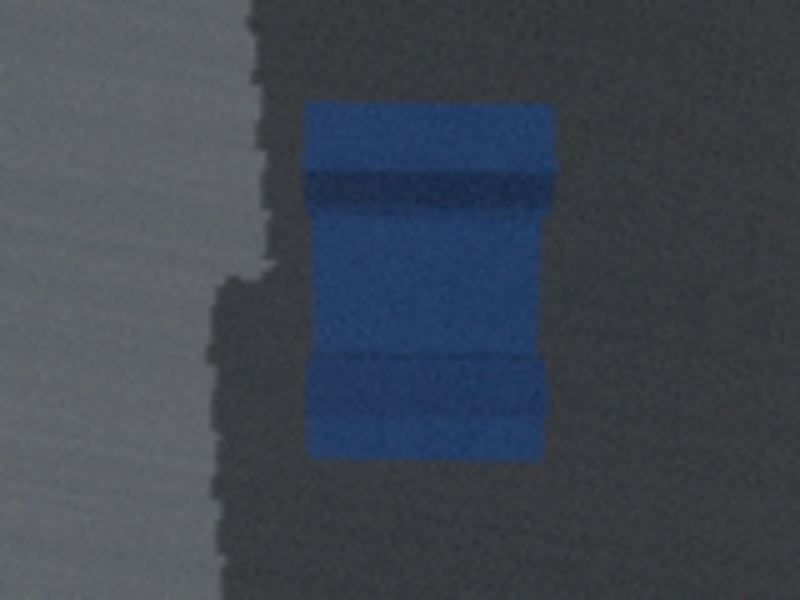

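The holder is level in the view: outer edges at v 103 and 459, flare edges at 168 and 413, floor at 212-353, and sides at u 305-550.

```bash
python3 - <<'E'
from h import *
c=load('q5');s=sensors.state()
f=lambda x,v:(175+(x+.5)/5-.5,23+(v+.5)/5-.5)
for z,a,b in((.035,102,459),(.035,169,413),(.006,212,353)):
    r=intool(c,[f(428,a),f(428,b)],z,s);print(z,r,(r[0][0]+r[1][0])/2,r[0][0]-r[1][0])
print(intool(c,[f(304,103),f(554,105),f(306,459),f(543,459)],.035,s))
# spacer in hand
g=cv2.cvtColor(c['img'],6)
for u in(215,255,295): print(g[255:345:2,u].tolist())
print(g[300,150:360:4].tolist())
E
```

```text
0.035 [[106.4, 3.8], [52.1, 4.0]] 79.25 54.300000000000004
0.035 [[96.7, 3.8], [59.5, 4.0]] 78.1 37.2
0.006 [[91.2, 4.2], [67.5, 4.3]] 79.35 23.700000000000003
[[106.3, -15.4], [106.0, 23.3], [52.1, -16.2], [52.1, 23.0]]
[141, 229, 239, 238, 234, 148, 147, 150, 148, 146, 145, 149, 148, 149, 149, 149, 148, 150, 149, 149, 162, 180, 178, 182, 180, 184, 180, 178, 176, 175, 175, 175, 175, 175, 129, 101, 101, 101, 103, 102, 100, 99, 101, 100, 101]
[127, 142, 147, 141, 144, 146, 146, 150, 146, 148, 147, 148, 147, 149, 147, 145, 148, 149, 152, 148, 165, 180, 179, 179, 181, 179, 177, 171, 146, 125, 111, 108, 102, 109, 105, 98, 102, 102, 100, 98, 107, 101, 101, 97, 98]
[126, 141, 145, 145, 147, 144, 148, 149, 148, 146, 150, 146, 150, 146, 147, 145, 148, 151, 149, 147, 114, 106, 106, 104, 103, 103, 102, 103, 104, 100, 104, 103, 103, 102, 100, 100, 102, 102, 98, 100, 101, 103, 97, 96, 97]
[38, 128, 122, 44, 41, 41, 40, 45, 52, 107, 108, 201, 181, 174, 175, 177, 177, 178, 177, 180, 176, 176, 177, 177, 177, 178, 179, 165, 103, 104, 107, 106, 104, 105, 104, 104, 100, 103, 106, 105, 102, 102, 102, 103, 101, 39, 35, 27, 34, 30, 38, 124, 125]
```

```bash
python3 - <<'E'
from h import *
c=load('q5');s=sensors.state()
for z in(.196,.199,.201,.204): 
    r=intool(c,[(255,255.8),(255,294.6),(174,275),(338,275)],z,s);print(z,r,(r[0][0]+r[1][0])/2)
E
```

```text
0.196 [[12.7, -0.1], [-6.2, -0.1], [3.6, -34.1], [3.5, 34.8]] 3.2499999999999996
0.199 [[14.4, -0.1], [-4.0, -0.1], [5.5, -33.2], [5.5, 33.9]] 5.2
0.201 [[15.6, -0.0], [-2.5, -0.1], [6.8, -32.7], [6.8, 33.4]] 6.55
0.204 [[17.3, -0.0], [-0.3, -0.1], [8.8, -31.8], [8.8, 32.5]] 8.5
```

>>> carry_out(moves=[[[0, 0, 0, -4, -0.5, -2, 5.5], [0, 0, 0, -7.55, -0.95, -4, 5.5], [0, 0, 0, -7.55, -0.95, -8, 5.5], [0, 0, 0, -7.55, -0.95, -11, 5.5], [0, 0, 0, -7.55, -0.95, -11.2, 5.5], [0, 0, 0, -7.55, -0.95, -11.2, 5.5], [0, 0, 0, -7.55, -0.95, -11.6, 5.5], [0, 0, 0, -7.55, -0.95, -12, 5.5], [0, 0, 0, -7.55, -0.95, -12.3, 5.5], [0, 0, 0, -7.55, -0.95, -12.3, 5.5]]])

```text
time: 49.8
eef_pos: [0.4549, 0.1079, 0.052]
orientation: [[-0.986, -0.164, 0.001], [-0.164, 0.986, 0.0], [-0.001, 0.0, -1.0]]
contact_force: [-1.5, -0.0, 2.0]
gripper_width: 0.763
finger_force: 46.0
```

>>> carry_out(moves=[[[0, 0, 0, -0.1, 0, 0, 5.5], [0, 0, 0, -0.2, 0, 0, 5.5], [0, 0, 0, -0.25, 0, -0.1, 5.5], [0, 0, 0, -0.25, 0, -0.3, 5.5], [0, 0, 0, -0.25, 0, -0.3, 5.5]]])

```text
time: 50.3
eef_pos: [0.4512, 0.1077, 0.0475]
orientation: [[-0.986, -0.164, -0.001], [-0.164, 0.986, -0.0], [0.001, -0.0, -1.0]]
contact_force: [0.2, 0.2, -1.7]
gripper_width: 0.756
finger_force: 45.6
```

Free again, so I'll continue down.

>>> carry_out(moves=[[[0, 0, 0, 0, 0, -0.4, 5.5], [0, 0, 0, 0, 0, -0.8, 5.5], [0, 0, 0, 0, 0, -1.0, 5.5], [0, 0, 0, 0, 0, -1.0, 5.5]]])

```text
time: 50.7
eef_pos: [0.4513, 0.1077, 0.0375]
orientation: [[-0.986, -0.164, -0.001], [-0.164, 0.986, -0.0], [0.001, -0.0, -1.0]]
contact_force: [0.6, 0.8, -1.6]
gripper_width: 0.756
finger_force: 45.6
```

>>> carry_out(moves=[[[0, 0, 0, 0, 0, -0.4, 5.5], [0, 0, 0, 0, 0, -0.8, 5.5], [0, 0, 0, 0, 0, -0.9, 5.5], [0, 0, 0, 0, 0, -0.9, 5.5]]])

```text
time: 51.1
eef_pos: [0.4526, 0.1079, 0.032]
orientation: [[-0.986, -0.164, 0.0], [-0.164, 0.986, -0.0], [-0.0, -0.0, -1.0]]
contact_force: [-7.6, -1.7, 23.4]
gripper_width: 0.761
finger_force: 48.4
```

>>> carry_out(moves=[[[0, 0, 0, 0, 0, 0.3, 5.5], [0, 0, 0, 0, 0, 0.35, 5.5], [0, 0, 0, 0, 0, 0.35, 8.5], [0, 0, 0, 0, 0, 0.35, 8.5], [0, 0, 0, 0, 0, 0.35, 8.5], [0, 0, 0, 0, 0, 0.35, 8.5], [0, 0, 0, 0, 0, 4, 8.5], [0, 0, 0, 0, 0, 9, 8.5]]])

```text
time: 51.9
eef_pos: [0.4484, 0.1072, 0.1167]
orientation: [[-0.986, -0.164, -0.008], [-0.164, 0.986, -0.001], [0.008, -0.0, -1.0]]
contact_force: [0.8, 1.6, -0.9]
gripper_width: 0.994
finger_force: 0.0
```

>>> carry_out(moves=[[[0, 0, -104, 4.8, -46.8, 13, 8.5], [0, 0, -104, 4.8, -46.8, 13, 8.5], [0, 0, -104, 4.8, -46.8, 13, 8.5], [0, 0, -104, 4.8, -46.8, 13, 8.5], [0, 0, -104, 4.8, -46.8, 13, 8.5], [0, 0, -104, 4.8, -46.8, 13, 8.5], [0, 0, -104, 4.8, -46.8, 13, 8.5], [0, 0, -104, 4.8, -46.8, 13, 8.5], [0, 0, -104, 4.8, -46.8, 13, 8.5], [0, 0, -104, 4.8, -46.8, 13, 8.5], [0, 0, -104, 4.8, -46.8, 13, 8.5], [0, 0, -104, 4.8, -46.8, 13, 8.5], [0, 0, -104, 4.8, -46.8, 13, 8.5], [0, 0, -104, 4.8, -46.8, 13, 8.5], [0, 0, -104, 4.8, -46.8, 13, 8.5], [0, 0, -104, 4.8, -46.8, 13, 8.5]]])

```text
time: 53.5
eef_pos: [0.4998, -0.3598, 0.249]
orientation: [[0.077, 0.997, -0.0], [0.997, -0.077, 0.0], [0.0, -0.0, -1.0]]
contact_force: [-0.9, 0.3, -0.1]
gripper_width: 0.995
finger_force: 0.0
```

```bash
cat >> h.py <<'E'
def rims(c,lo=135,z=.03,vmax=250):
    g=cv2.cvtColor(c['img'],6);h=cv2.cvtColor(c['img'],cv2.COLOR_BGR2HSV)
    m=((g>lo)&(h[...,1]<45)).astype(np.uint8);m[vmax:]=0
    k,_=cv2.findContours(m,cv2.RETR_EXTERNAL,cv2.CHAIN_APPROX_NONE)
    for q in k:
        if len(q)<40: continue
        w=np.array([ray(c,*p[0],z)[:2]*1000 for p in q],np.float32);r=cv2.minAreaRect(w)
        if 18<min(r[1]) and max(r[1])<60:
            print('px',q[:,0].mean(0).round(),'rect',np.round(r[0],1),np.round(r[1],1),round(r[2],1),'fill',round(cv2.contourArea(w)/np.prod(r[1]),2))
E
python3 - <<'E'
from h import *
s=sensors.state();print(s['eef_pos'],s['orientation'].round(4).tolist())
c=snap('wrist','r1')
for lo in(125,150,180): print(lo);rims(c,lo)
E
```

```text
[ 0.49976511 -0.35984152  0.24904152] [[0.0773, 0.997, -0.0], [0.997, -0.0773, 0.0], [0.0, -0.0, -1.0]]
125
px [192. 156.] rect [ 429.6 -355.3] [31.8 31.6] 70.3 fill 0.93
150
px [192. 156.] rect [ 429.7 -355.1] [30.8 30.8] 70.2 fill 0.93
180
px [192. 156.] rect [ 429.6 -355. ] [29.9 30.2] 69.9 fill 0.93
```

```bash
python3 - <<'E'
from h import *
c=load('r1')
for p in([.446,-.271,.03],[.436,-.172,.03],[.628,-.256,.004],[.545,-.411,.004]): print(proj(c,p).round())
u,v=proj(c,[.446,-.271,.03]).astype(int);g=cv2.cvtColor(c['img'],6);print(g[v-30:v+30:4,u-32:u+32:4])
h=cv2.cvtColor(c['img'],cv2.COLOR_BGR2HSV);print(h[v-30:v+30:4,u-32:u+32:4,1])
t=snap('top','t2');a=cv2.cvtColor(load('top0')['img'],6);b=cv2.cvtColor(t['img'],6)
for n,p in(('r',[.436,-.172,.03]),('q1',[.446,-.271,.03]),('q2',[.43,-.355,.03])):
    u,v=proj(t,p).astype(int);print(n,np.abs(a[v-9:v+9,u-9:u+9].astype(int)-b[v-9:v+9,u-9:u+9]).mean().round(1))
E
```

```text
[196.  75.]
[171. -37.]
[367.  46.]
[295. 188.]
[[104 101 100 103  98  63  64  62  59  63  58  61  63 100 122 124]
 [103 103 101 101 106 101  61  61  59  56  61  63  63 112  85  74]
 [107 104 102 105 105 105  99  64  62  59  60  62  59 120  73  64]
 [106 102 101 105 102 104 103 101  59  60  61  63  61 113  86  58]
 [105 104 105 100 101 107 103 104 108  63  63  62  64  92  88  64]
 [101 104 104 103 100 104 100 103 107  99  99  60  63  64 111  59]
 [104 105 108 103 100 105 104 102 105  99 104 100  77  62 124  72]
 [102 106 105 102 104 106 103 105 106  99 107 103 101  99 114 115]
 [102 105 103 106 103 104 103 101 103 102 105  99 101 100 109 101]
 [106 106 104 104 105 104 104 105 104 102 105 102 104 103 106 104]
 [103 104 103 104 101 106 109 105 101 105 104 103 102 102 107 102]
 [105 105 106 105 104 104 104 103 104 105 102 108 103 103 105 102]
 [105 105 105 102 106 105 101 106 103 106 103 101 104 100 104 103]
 [106 105 108 105 102 103 107 104 100 104 101 104 101 103 101 105]
 [104 106 103 107 108 104 104 104 106 106 101 105 102 103 103 101]]
[[16 17 19 24 20 16 19 30 21 16 17 20 26 22 16 12]
 [12 14 22 19 18 17 16  4 32 17 12 16 15  7 12 22]
 [14 19 21 12 21 14 22 19 20 24 13 12 32 12 14 19]
 [ 7 17 17 14 17 19 17 26 17 24 31 16 16 15 14 21]
 [16 17 14 20 21 12 19 19 20 16  8 16 26 11 11 19]
 [19 14 12 17 19 19 17 19 18 20 17 28 23 19  9 13]
 [17 16 14 19 24 14 17 19 21 24 21 24 25 27 12 14]
 [17 16 14 17 19 18 21 19 16 20 22 19 19 20 15 11]
 [19 14 19 16 23 19 23 17 21 17 21 22 17 15 20 21]
 [19 20 21 14 14 19 16 21 19 24 16 21 17 17 19 21]
 [21 14 14 10 21 16 22 14 19 21 17 17 19 24 23 21]
 [19 16 18 21 19 21 21 19 25 21 21 22 23 19 19 19]
 [21 16 19 19 16 14 19 21 23 12 17 24 19 17 21 23]
 [16 16 20 16 21 21 20 19 24 23 19 21 24 19 17 19]
 [19 14 23 23 12 19 17 21 12 14 28 21 19 17 24 15]]
r 38.0
q1 24.4
q2 9.6
```

```bash
python3 - <<'E'
from h import *
c=load('r1')
for lo in(108,112,116): print(lo);rims(c,lo)
w=load('w1')
for z,q in((.032,[(411,290),(545,288),(546,405),(422,414)]),(.032,[(343,455),(462,437),(470,535),(360,546)])):
    p=np.array([ray(w,u*.64,v*.64,z)[:2]*1000 for u,v in q]);print(p.round().tolist(),p.mean(0).round())
h=cv2.cvtColor(c['img'],cv2.COLOR_BGR2HSV);m=((h[...,0]>65)&(h[...,0]<90)&(h[...,1]>90)).astype(np.uint8)
t=load('t2');h=cv2.cvtColor(t['img'],cv2.COLOR_BGR2HSV);m=((h[...,0]>60)&(h[...,0]<90)&(h[...,1]>90)).astype(np.uint8)
for q in cv2.findContours(m,0,2)[0]:
    if cv2.contourArea(q)>800:
        r=cv2.minAreaRect(np.array([ray(t,*p[0],.032)[:2]*1000 for p in q],np.float32));print(r)
E
```

```text
108
px [189. 165.] rect [ 424.3 -363. ] [50.7 38.3] 69.9 fill 0.58
px [328. 153.] rect [ 580.3 -363.8] [33.7 34.1] 85.6 fill 0.78
px [231.  57.] rect [ 483.2 -257. ] [31. 31.] 8.4 fill 0.9
112
px [ 94. 206.] rect [ 305.6 -404.3] [54.8 18.4] 28.1 fill 0.47
px [192. 156.] rect [ 429.5 -355.4] [33.  32.7] 69.9 fill 0.92
px [328. 154.] rect [ 580.3 -363.8] [33.7 34.1] 85.6 fill 0.76
px [231.  57.] rect [ 483.4 -257. ] [30.7 31. ] 8.4 fill 0.89
116
px [323. 161.] rect [ 575.5 -370.7] [18.6 33.8] 51.5 fill 0.07
px [192. 156.] rect [ 429.6 -355.1] [32.3 32.3] 70.3 fill 0.93
px [232.  57.] rect [ 483.6 -256.6] [30.3 30.8] 7.4 fill 0.88
[[565.0, -183.0], [684.0, -191.0], [687.0, -310.0], [567.0, -310.0]] [ 626. -249.]
[[485.0, -351.0], [605.0, -339.0], [608.0, -461.0], [491.0, -467.0]] [ 547. -405.]
((544.346923828125, -391.5166931152344), (121.27392578125, 108.46026611328125), 1.3799101114273071)
((620.975830078125, -249.18487548828125), (119.9364013671875, 121.9435043334961), 1.304735779762268)
```

The square seen earlier at (294,383) in w1 has been knocked to world (483,-257) mm. The other grey square is at (430,-355). I'll grab that one first.

>>> carry_out(moves=[[[0, 0, 74.4, -7, 0.4, -10, 6.2], [0, 0, 74.4, -7, 0.4, -10, 6.2], [0, 0, 74.4, -7, 0.4, -10, 6.2], [0, 0, 74.4, -7, 0.4, -10, 6.2], [0, 0, 74.4, -7, 0.4, -10, 6.2], [0, 0, 74.4, -7, 0.4, -10, 6.2], [0, 0, 74.4, -7, 0.4, -10, 6.2], [0, 0, 74.4, -7, 0.4, -10, 6.2], [0, 0, 74.4, -7, 0.4, -10, 6.2], [0, 0, 74.4, -7, 0.4, -14, 6.2], [0, 0, 74.4, -7, 0.4, -18, 6.2], [0, 0, 74.4, -7, 0.4, -22, 6.2], [0, 0, 74.4, -7, 0.4, -23.5, 6.2], [0, 0, 74.4, -7, 0.4, -23.5, 6.2], [0, 0, 74.4, -7, 0.4, -23.5, 2], [0, 0, 74.4, -7, 0.4, -23.5, 2], [0, 0, 74.4, -7, 0.4, -23.5, 2], [0, 0, 74.4, -7, 0.4, -23.5, 2], [0, 0, 74.4, -7, 0.4, -23.5, 2]]])

```text
time: 55.5
eef_pos: [0.4317, -0.358, 0.0168]
orientation: [[-0.939, 0.344, 0.004], [0.344, 0.939, -0.004], [-0.005, -0.002, -1.0]]
contact_force: [0.5, -0.4, 6.0]
gripper_width: 0.336
finger_force: 40.2
```

>>> carry_out(moves=[[[0, 0, 0, 0, 0, 3, 2], [0, 0, 0, 0, 0, 7, 2], [0, 0, 0, 0, 0, 9, 2], [0, 0, 0, 0, 0, 9, 2], [0, 0, 0, 0, 0, 9, 2]]])

```text
time: 56.0
eef_pos: [0.4298, -0.3563, 0.1045]
orientation: [[-0.939, 0.345, 0.001], [0.345, 0.939, -0.001], [-0.001, -0.001, -1.0]]
contact_force: [0.1, 0.2, -1.6]
gripper_width: 0.338
finger_force: 39.9
```

>>> carry_out(moves=[[[0, 0, 20, 16.8, 9.4, 0, 2], [0, 0, 20, 16.8, 9.4, 0, 2], [0, 0, 20, 16.8, 9.4, 0, 2], [0, 0, 20, 16.8, 9.4, 0, 2], [0, 0, 20, 16.8, 9.4, 0, 2], [0, 0, 20, 16.8, 9.4, 0, 2], [0, 0, 20, 16.8, 9.4, -4, 2], [0, 0, 20, 16.8, 9.4, -7.6, 2], [0, 0, 20, 16.8, 9.4, -7.6, 2], [0, 0, 20, 16.8, 9.4, -7.6, 2], [0, 0, 20, 16.8, 9.4, -7.6, 3.8], [0, 0, 20, 16.8, 9.4, -7.6, 4], [0, 0, 20, 16.8, 9.4, -7.6, 4], [0, 0, 20, 16.8, 9.4, -4, 4], [0, 0, 20, 16.8, 9.4, 0, 4], [0, 0, 20, 16.8, 9.4, 4, 4], [0, 0, 20, 16.8, 9.4, 4, 4]]])

```text
time: 57.7
eef_pos: [0.6026, -0.2645, 0.1532]
orientation: [[-1.0, 0.002, 0.013], [0.002, 1.0, -0.006], [-0.013, -0.006, -1.0]]
contact_force: [1.3, 0.1, 1.4]
gripper_width: 0.467
finger_force: 0.0
```

>>> carry_out(moves=[[[0, 0, 8, -11.4, 0.55, -1, 6.2], [0, 0, 8, -11.4, 0.55, -1, 6.2], [0, 0, 8, -11.4, 0.55, -1, 6.2], [0, 0, 8, -11.4, 0.55, -4, 6.2], [0, 0, 8, -11.4, 0.55, -8, 6.2], [0, 0, 8, -11.4, 0.55, -11, 6.2], [0, 0, 8, -11.4, 0.55, -13, 6.2], [0, 0, 8, -11.4, 0.55, -13, 6.2], [0, 0, 8, -11.4, 0.55, -13, 6.2], [0, 0, 8, -11.4, 0.55, -13, 2], [0, 0, 8, -11.4, 0.55, -13, 2], [0, 0, 8, -11.4, 0.55, -13, 2], [0, 0, 8, -11.4, 0.55, -13, 2], [0, 0, 8, -11.4, 0.55, -13, 2]]])

```text
time: 59.1
eef_pos: [0.4853, -0.2576, 0.016]
orientation: [[-0.991, -0.137, 0.003], [-0.137, 0.991, -0.002], [-0.003, -0.002, -1.0]]
contact_force: [-1.2, -0.6, 6.6]
gripper_width: 0.339
finger_force: 40.3
```

>>> carry_out(moves=[[[0, 0, 0, 0, 0, 3, 2], [0, 0, 0, 0, 0, 7, 2], [0, 0, 0, 0, 0, 9, 2], [0, 0, 0, 0, 0, 9, 2], [0, 0, 0, 0, 0, 9, 2]]])

```text
time: 59.6
eef_pos: [0.4836, -0.2567, 0.1041]
orientation: [[-0.991, -0.137, 0.001], [-0.137, 0.991, -0.0], [-0.001, -0.0, -1.0]]
contact_force: [-0.6, 0.1, -1.2]
gripper_width: 0.341
finger_force: 39.9
```

>>> carry_out(moves=[[[0, 0, -8, 14.95, -1.2, 0, 2], [0, 0, -8, 14.95, -1.2, 0, 2], [0, 0, -8, 14.95, -1.2, 0, 2], [0, 0, -8, 14.95, -1.2, 0, 2], [0, 0, -8, 14.95, -1.2, 0, 2], [0, 0, -8, 14.95, -1.2, -4, 2], [0, 0, -8, 14.95, -1.2, -7.5, 2], [0, 0, -8, 14.95, -1.2, -7.5, 2], [0, 0, -8, 14.95, -1.2, -7.5, 2], [0, 0, -8, 14.95, -1.2, -7.5, 3.6], [0, 0, -8, 14.95, -1.2, -7.5, 3.7], [0, 0, -8, 14.95, -1.2, -7.5, 3.7], [0, 0, -8, 14.95, -1.2, -4, 3.7], [0, 0, -8, 14.95, -1.2, 0, 3.7], [0, 0, -8, 14.95, -1.2, 4, 3.7], [0, 0, -8, 14.95, -1.2, 6, 3.7], [0, 0, -8, 14.95, -1.2, 6, 3.7]]])

```text
time: 61.3
eef_pos: [0.6365, -0.2703, 0.171]
orientation: [[-1.0, 0.003, 0.01], [0.003, 1.0, -0.005], [-0.01, -0.005, -1.0]]
contact_force: [-0.0, -0.4, 1.0]
gripper_width: 0.431
finger_force: 0.0
```

>>> carry_out(moves=[[[0, 0, 0, -12.2, 9.7, 1.6, 7], [0, 0, 0, -12.2, 9.7, 1.6, 7], [0, 0, 0, -12.2, 9.7, 1.6, 7], [0, 0, 0, -12.2, 9.7, 1.6, 7], [0, 0, 0, -12.2, 9.7, 1.6, 7], [0, 0, 0, -12.2, 9.7, 1.6, 7]]])

```text
time: 61.9
eef_pos: [0.5121, -0.1722, 0.1802]
orientation: [[-1.0, 0.002, 0.001], [0.002, 1.0, -0.001], [-0.001, -0.001, -1.0]]
contact_force: [1.2, -0.4, 1.3]
gripper_width: 0.818
finger_force: 0.0
```

```bash
python3 - <<'E'
from h import *
s=sensors.state();print(s['eef_pos'],s['orientation'].round(3).tolist())
c=snap('wrist','r2')
for lo in(112,125,150): print(lo);rims(c,lo)
E
```

```text
[ 0.51207951 -0.17224924  0.18022839] [[-1.0, 0.002, 0.001], [0.002, 1.0, -0.001], [-0.001, -0.001, -1.0]]
112
px [165. 238.] rect [ 581.4 -261.8] [34.6 20.7] 89.9 fill 0.52
px [ 60. 234.] rect [ 572.9 -364.9] [38.6 34.9] 2.7 fill 0.73
125
px [ 59. 235.] rect [ 575.4 -364.5] [35.  32.3] 89.9 fill 0.19
px [341. 219.] rect [555.5 -92. ] [28.9 37. ] 60.6 fill 0.41
px [256.  83.] rect [ 436.1 -171.9] [36.1 35.1] 89.8 fill 0.78
150
px [ 58. 235.] rect [ 577.4 -364.5] [35.  28.1] 89.9 fill 0.17
px [341. 219.] rect [555.3 -91.6] [27.1 36.1] 58.8 fill 0.35
px [256.  83.] rect [ 436.5 -171.5] [35.2 34.3] 89.8 fill 0.78
```

>>> carry_out(moves=[[[0, 0, 0, -7.55, 0.05, -2, 6], [0, 0, 0, -7.55, 0.05, -4, 6], [0, 0, 0, -7.55, 0.05, -8, 6], [0, 0, 0, -7.55, 0.05, -12, 6], [0, 0, 0, -7.55, 0.05, -15, 6], [0, 0, 0, -7.55, 0.05, -16.5, 6], [0, 0, 0, -7.55, 0.05, -16.5, 6], [0, 0, 0, -7.55, 0.05, -16.5, 6], [0, 0, 0, -7.55, 0.05, -16.5, 2.6], [0, 0, 0, -7.55, 0.05, -16.5, 2.6], [0, 0, 0, -7.55, 0.05, -16.5, 2.6], [0, 0, 0, -7.55, 0.05, -16.5, 2.6], [0, 0, 0, -7.55, 0.05, -16.5, 2.6], [0, 0, 0, -7.55, 0.05, -13, 2.6], [0, 0, 0, -7.55, 0.05, -9, 2.6], [0, 0, 0, -7.55, 0.05, -6, 2.6], [0, 0, 0, -7.55, 0.05, -6, 2.6]]])

```text
time: 63.65
eef_pos: [0.4394, -0.1728, 0.1255]
orientation: [[-1.0, 0.003, 0.01], [0.003, 1.0, -0.004], [-0.01, -0.004, -1.0]]
contact_force: [1.2, 0.2, -0.5]
gripper_width: 0.395
finger_force: 40.3
```

>>> carry_out(moves=[[[0, 0, 0, 9.5, -24.2, 0, 2.6], [0, 0, 0, 9.5, -24.2, 0, 2.6], [0, 0, 0, 9.5, -24.2, 0, 2.6], [0, 0, 0, 9.5, -24.2, 0, 2.6], [0, 0, 0, 9.5, -24.2, 0, 2.6], [0, 0, 0, 9.5, -24.2, 0, 2.6], [0, 0, 0, 9.5, -24.2, 0, 2.6], [0, 0, 0, 9.5, -24.2, 0, 2.6], [0, 0, 0, 9.5, -24.2, -5, 2.6], [0, 0, 0, 9.5, -24.2, -9.3, 2.6], [0, 0, 0, 9.5, -24.2, -9.3, 2.6], [0, 0, 0, 9.5, -24.2, -9.3, 2.6], [0, 0, 0, 9.5, -24.2, -9.3, 4.3], [0, 0, 0, 9.5, -24.2, -9.3, 4.4], [0, 0, 0, 9.5, -24.2, -9.3, 4.4], [0, 0, 0, 9.5, -24.2, -5, 4.4], [0, 0, 0, 9.5, -24.2, 0, 4.4], [0, 0, 0, 9.5, -24.2, 5, 4.4], [0, 0, 0, 9.5, -24.2, 10, 4.4]]])

```text
time: 65.55
eef_pos: [0.5306, -0.4132, 0.2232]
orientation: [[-1.0, 0.003, 0.001], [0.003, 1.0, -0.001], [-0.001, -0.001, -1.0]]
contact_force: [-0.1, -0.5, -0.3]
gripper_width: 0.514
finger_force: 0.0
```

>>> carry_out(moves=[[[0, 0, -94.4, 9.9, 34, 3, 7], [0, 0, -94.4, 9.9, 34, 3, 7], [0, 0, -94.4, 9.9, 34, 3, 7], [0, 0, -94.4, 9.9, 34, 3, 7], [0, 0, -94.4, 9.9, 34, 3, 7], [0, 0, -94.4, 9.9, 34, 3, 7], [0, 0, -94.4, 9.9, 34, 3, 7], [0, 0, -94.4, 9.9, 34, 3, 7], [0, 0, -94.4, 9.9, 34, 3, 7], [0, 0, -94.4, 9.9, 34, 3, 7], [0, 0, -94.4, 9.9, 34, 3, 7], [0, 0, -94.4, 9.9, 34, 3, 7], [0, 0, -94.4, 9.9, 34, 3, 7], [0, 0, -94.4, 9.9, 34, 3, 7], [0, 0, -94.4, 9.9, 34, 3, 7]]])

```text
time: 67.05
eef_pos: [0.6297, -0.0734, 0.2503]
orientation: [[0.078, 0.997, 0.0], [0.997, -0.078, -0.0], [0.0, 0.0, -1.0]]
contact_force: [0.1, -0.7, 0.4]
gripper_width: 0.822
finger_force: 0.0
```

```bash
python3 - <<'E'
from h import *
s=sensors.state();print(s['eef_pos'],s['orientation'].round(4).tolist())
c=snap('wrist','f1');g=cv2.cvtColor(c['img'],6)
ex=[(.6298,-.059),(.6345,.001),(.6392,.061)]
for x,y in ex: print(proj(c,[x,y,.051]).round(1))
d=[]
for u in(230,255,275):
    col=g[:230,u].astype(int);print(u,[(v,int(col[v]),int(col[v+1])) for v in range(229) if abs(col[v+1]-col[v])>9])
for x,y in ex:
    v=int(proj(c,[x,y,.051])[1]);r=g[v,200:310].astype(int);print(v,[(200+i,r[i],r[i+1]) for i in range(109) if abs(r[i+1]-r[i])>12])
E
```

```text
[ 0.62967167 -0.07338214  0.25026744] [[0.0781, 0.9969, 0.0002], [0.9969, -0.0781, -0.0], [0.0, 0.0002, -1.0]]
[254.2 146. ]
[254.1  85.2]
[254.   16.6]
230 [(32, 228, 158), (33, 158, 128), (36, 124, 111), (37, 111, 97), (41, 109, 120), (59, 122, 158), (60, 158, 223), (103, 223, 198), (104, 198, 140), (105, 140, 129), (107, 127, 141), (108, 141, 206), (109, 206, 217), (112, 216, 199), (117, 195, 213), (122, 207, 194), (133, 189, 175), (134, 175, 163), (135, 163, 127), (143, 128, 178), (144, 178, 192), (154, 194, 206), (159, 205, 216), (180, 201, 181), (181, 181, 123), (182, 123, 107)]
255 [(3, 99, 115), (4, 115, 197), (5, 197, 211), (36, 225, 155), (37, 155, 103), (41, 101, 119), (59, 123, 161), (60, 161, 226), (65, 230, 165), (67, 163, 213), (92, 210, 141), (93, 141, 121), (95, 115, 105), (97, 111, 151), (98, 151, 228), (103, 234, 218), (111, 213, 202), (112, 202, 138), (113, 138, 118), (123, 107, 119), (157, 106, 116), (158, 116, 136), (159, 136, 205), (160, 205, 226), (161, 226, 206), (162, 206, 142), (163, 142, 123)]
275 [(28, 130, 141), (30, 148, 172), (31, 172, 223), (36, 226, 
[... 980 characters left out ...]
np.int64(208), np.int64(151)), (281, np.int64(151), np.int64(124)), (284, np.int64(131), np.int64(190)), (285, np.int64(190), np.int64(210))]
16 [(231, np.int64(228), np.int64(189)), (232, np.int64(189), np.int64(123)), (233, np.int64(123), np.int64(103)), (241, np.int64(134), np.int64(193)), (242, np.int64(193), np.int64(211)), (272, np.int64(209), np.int64(186)), (273, np.int64(186), np.int64(138)), (275, np.int64(126), np.int64(203)), (276, np.int64(203), np.int64(225)), (280, np.int64(224), np.int64(189)), (281, np.int64(189), np.int64(143)), (282, np.int64(143), np.int64(124)), (284, np.int64(119), np.int64(132)), (285, np.int64(132), np.int64(185)), (286, np.int64(185), np.int64(203))]
```

```bash
python3 - <<'E'
from h import *
c=load('f1');s=sensors.state()
for n,v in(('t3near',37.0),('t2far',60.1),('t2near',103.5),('t1far',124)): print(n,intool(c,[(255,v)],.051,s))
g=cv2.cvtColor(c['img'],6)
for v in(8,12,65,72,95,128,135,150): r=g[v,215:300].astype(int);print(v,[(215+i,int(r[i]),int(r[i+1])) for i in range(84) if abs(r[i+1]-r[i])>10 and (i<20 or i>58)])
for v in(165,170,175): print(v,g[v,220:295].tolist())
print(intool(c,[(u,v) for v in(12,85,135) for u in(228,281)],.051,s))
t=snap('top','t3')
E
```

```text
t3near [[117.6, -0.2]]
t2far [[97.4, -0.2]]
t2near [[57.1, -0.2]]
t1far [[36.9, -0.2]]
8 [(231, 225, 167), (232, 167, 109), (233, 109, 98), (234, 98, 113), (274, 145, 124), (275, 124, 181), (276, 181, 216), (280, 222, 204), (281, 204, 151), (282, 151, 123), (285, 129, 187), (286, 187, 204)]
12 [(231, 227, 185), (232, 185, 122), (233, 122, 99), (234, 99, 111), (274, 137, 124), (275, 124, 181), (276, 181, 219), (280, 224, 205), (281, 205, 151), (282, 151, 123), (285, 131, 188), (286, 188, 206)]
65 [(227, 117, 134), (228, 134, 220), (229, 220, 235), (280, 224, 178), (281, 178, 131), (285, 129, 189), (286, 189, 210)]
72 [(227, 119, 135), (228, 135, 219), (229, 219, 233), (233, 233, 175), (234, 175, 112), (274, 135, 146), (275, 146, 213), (276, 213, 229), (280, 223, 164), (281, 164, 126), (284, 125, 139), (285, 139, 195), (286, 195, 209)]
95 [(228, 120, 158), (229, 158, 224), (230, 224, 237), (233, 234, 215), (234, 215, 144), (274, 121, 187), (275, 187, 223), (279, 226, 192), (280, 192, 140), (281, 140, 120), (284, 127, 192), (285, 192, 211), (295, 206, 165), (296, 165, 141), (297, 141, 1
[... 853 characters left out ...]
, 122, 118, 120, 120, 119, 123, 119, 119, 119, 119, 121, 118, 120, 118, 117, 142, 181, 213, 223, 221, 216, 190, 137, 98, 106, 116, 117, 116, 115, 115, 124, 133, 187, 199, 201, 200, 202, 199, 203, 200, 201, 201, 200, 199, 196, 199]
175 [208, 212, 205, 211, 207, 205, 206, 204, 208, 207, 205, 176, 139, 124, 121, 122, 129, 175, 220, 228, 231, 231, 231, 228, 227, 220, 147, 114, 120, 119, 116, 121, 117, 117, 120, 120, 124, 118, 118, 120, 117, 118, 123, 165, 214, 224, 226, 228, 227, 226, 222, 218, 167, 130, 120, 115, 114, 126, 181, 198, 201, 202, 201, 202, 201, 200, 201, 202, 201, 202, 202, 200, 200, 199, 198]
[[138.5, -24.9], [138.5, 23.6], [74.7, -26.6], [74.7, 25.2], [25.7, -27.9], [25.8, 26.4]]
```

```bash
python3 - <<'E'
from h import *
c=load('t3');g=cv2.cvtColor(c['img'],6);h=cv2.cvtColor(c['img'],cv2.COLOR_BGR2HSV)
m=((g>105)&(h[...,1]<60)).astype(np.uint8)
n,l,st,ce=cv2.connectedComponentsWithStats(m)
for i in range(1,n):
    if 12<st[i,4]<600:
        p=ray(c,*ce[i],.03)
        if .38<p[0]<.7 and -.5<p[1]<.2: print(ce[i].round(),st[i,2:],p[:2].round(3))
E
```

```text
[279. 130.] [15  7 26] [ 0.685 -0.079]
[291. 131.] [ 7  3 14] [ 0.684 -0.112]
[352. 132.] [14  1 14] [ 0.685 -0.276]
[328. 141.] [12 12 84] [ 0.659 -0.211]
[283. 163.] [ 24  39 345] [ 0.594 -0.091]
[281. 147.] [ 6 15 70] [ 0.639 -0.085]
[348. 159.] [ 14  26 186] [ 0.609 -0.266]
[311. 165.] [ 19  13 146] [ 0.592 -0.169]
[384. 171.] [13 14 73] [ 0.579 -0.365]
[402. 190.] [14 14 79] [ 0.529 -0.414]
[272. 198.] [ 62  17 328] [ 0.501 -0.064]
[206. 215.] [ 26  12 226] [0.45 0.11]
```

```bash
python3 -c "
from h import *
print(workorder.finish_job())"
```

```text
the job is handed in; nothing more can be done
None
```

I've handed the job in at about 67 s: the three tubes stand in a row from the stop with gaps measured at 20.2 mm each, the spacer is in the middle (23 mm) holder, and the two square ends and one round end are in their bins. The first gap came out about 1 mm narrow because the spacer and third tube pushed the second tube along, so I regripped that tube twice to correct it.

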